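# Pack the three-piece seal set in its case

### The arm

A 7-joint arm with a two-finger parallel gripper is mounted at the origin on a cart in front of the work surface, level with it; the furniture and walls round the work are solid. World frame = base frame: x ahead of the robot, y to its left, z up, the work surface at z = 0. Lengths are in m, angles in rad, forces in N, time in s.
With the tool pointing down it reaches from about 0.4 to 0.875 m from the base axis. Payload 4.4 kg.
Tool frame: the origin (TCP) lies at the very end of the fingers, on their centre line; the grasp point (between the pads) lies 19 mm behind it; y points along the fingers, x is the direction in which the jaws open and shut, and the axes are right-handed (so a half turn about y gives the same grasp; the last joint's range is limited). The gripper opens to 85 mm and grips with 20 to 120 N. Pads are 22 mm wide; open, the fingers measure 114 mm over their backs; the gripper's body (76 mm by 85 mm) begins 54 mm behind the grasp point. The pads swing forward as they close: fully open they stand 13 mm farther back than shut.
Start: joints at [-1.296, 0.628, 0.038, 1.517, -0.027, 0.996, -0.02], TCP at [0.217, 0.613, 0.231] pointing down, gripper open.
Joint ranges: [-3.06, 3.06], [-0.37, 2.12], [-1.25, 1.32], [0.18, 2.47], [-1.1, 4.24], [0.23, 1.98], [-2.94, 2.94]. Speed limits (rad/s): [2.57, 2.57, 3.14, 3.14, 3.14, 3.14, 3.14].

### API

Orientations are given as a unit quaternion [x, y, z, w].
In Python, from workcell import status, vision, order gives the robot as it stands.
- The arm moves only by the shell command python3 -m pendant 'ROWS' [FORCE]. ROWS is JSON, a list of rows, each an object of numbers: "tx", "ty", "tz": the shift along the tool's x, y, z in m; "wx", "wy", "wz": the turn, a rotation vector about the tool's x, y, z in rad; "grip": the gripper command: -1 is shut, 1 is fully open, values between are in proportion. In form: [{"tx": .., "ty": .., "tz": .., "wx": .., "wy": .., "wz": .., "grip": ..}, ...]. A call has 1 to 20 rows; each row shifts and turns the pose as measured when the row begins, along the tool's axes as they then stand; what a row does not reach is not made up. A row lasts 1/10 s, in which the tool goes at most 50 mm and 8.59 degrees, less where a joint would pass 70% of its speed; a pose out of reach is approached as far as the arm can. A call is refused whole if a number of a shift passes 0.05 or a number of a turn 0.15, either way. A call with a gripper value outside its range is refused whole. The fingers move at their own pace and stop on an object; FORCE is the grip in N (left out, the last holds). Time passes only in rows, so rows that do not move let the fingers close. It gives the time, the measured TCP pose, the force and the opening at its end, in the units of the state.
- status.read_state(): the state, without advancing time (a new reading comes with each control period).
- vision.snapshot(name): name is "scene" or "side" or "wrist"; returns the picture (480x640x3 uint8, red, green, blue); there is no depth.
- vision.camera_model(name): a dict with "fx", "fy", "cx", "cy" (pixels), "pose" (4x4, takes a point from camera to world coordinates). Camera axes: x right, y down, z forward; pixel columns grow to the right and rows downward; lengths in m; the calibration is good to about 2 mm. A picture is of the moment at which its call begins: read the wrist's pose just before it. camera_model takes no time and is no camera call; for the wrist camera it gives the pose at the moment of the call.
- order.job_done(): hands the job in, once; it reports no verdict.
The state is a dict: "t": time; "joint_positions": joint angles; "joint_velocities": joint speeds; "tau": joint torques, N m; "tool_pos": TCP position; "orientation": TCP orientation; "contact_force": force on the tool from outside, world axes, zero at the start; "moment": the same for the moment, N m; "finger_gap": finger opening in m.
Only numpy, scipy, OpenCV 4.12 (cv2) and the standard library are available. Lean on these libraries where they do the work, as an engineer would, in place of code of your own. Each camera call takes 0.05 s, during which the arm holds its last target. There are 200 camera calls.

### The job

Pack the three-piece boxwood set into the open seal case: lay the full-length square seal, the full-length waisted round seal and the slim straight seal each down in the slot cut to its own width, then shut the lid fully. The two short boxwood seals belong to another order: leave them where they lie.

Things in the scene. Friction and masses are not known exactly. Their poses are not given: they have to be found in the camera images.
- square_seal: Boxwood seal, pale wood, lying on the desk. Origin in its middle, 15 mm above what it lies on; own x along its length (engraving face at -x, head at +x); either way round in its slot is right. Square bar 30 x 30 mm, 60 mm long, with a shallow waist near its head; 40 g. Belongs to the set: goes in the wide slot.
- waisted_seal: Boxwood seal, pale wood, lying on the desk. Origin in its middle, 10 mm above what it lies on; own x along its length (engraving face at -x, head at +x); either way round in its slot is right. Round, 20 mm diameter, 60 mm long, with a waist from 6 to 21 mm on the head side; the thick straight part runs from -30 to +6 mm along x; 24 g. It does not roll. Belongs to the set: goes in the middle slot.
- slim_seal: Boxwood seal, pale wood, lying on the desk. Origin in its middle, 6 mm above what it lies on; own x along its length (engraving face at -x, head at +x); either way round in its slot is right. Round plain straight rod, 12 mm diameter, 60 mm long; 14 g. It does not roll. Belongs to the set: goes in the narrow slot.
- short_square_seal: Boxwood seal, pale wood, lying on the desk. Origin in its middle, 15 mm above what it lies on; own x along its length (engraving face at -x, head at +x); Look-alike of the square seal, 30 x 30 mm but only 44 mm long. Not of the set: leave it.
- short_waisted_seal: Boxwood seal, pale wood, lying on the desk. Origin in its middle, 10 mm above what it lies on; own x along its length (engraving face at -x, head at +x); Look-alike of the waisted round seal, 20 mm diameter but only 44 mm long. Not of the set: leave it.
- seal_case: Brown wooden case, fixed to the desk, 96 (own x) x 162 (own y) x 26 mm high without lid; origin at the centre of its underside, on the desk; own -x is its front, which looks to the robot's left (+y, give or take 0.25 rad), so the three slots follow one another away from the robot; z up. Lid hinged along the rear top edge, on the robot's right (x = +48 mm, z = 26 mm, axis along y), standing open at the start.
- case_lid (a joint): Lid angle in rad: 0 shut, grows as it opens, stop at 2.3; starts at 1.8 to 2.1, leaning over to the right, away from the slots. The lid is a hollow shell 96 x 162 mm, 27 mm high when shut (outer top then 53 mm above the desk, inside 22 mm deep), front free edge 96 mm from the hinge. The stiff hinge holds it wherever it is left; about 1 to 2 N at the free edge moves it, so it has to be pushed from behind, over and down until shut.
- wide_slot: Fixed grey insert block in the case, 84 (x) x 50 (y) mm, top face 26 mm above the desk and level with the case rim. Origin at the centre of its slot's mouth, on the top face; own x along the slot, z up. Slot 72 mm long, 40 mm wide, 10 mm deep with a flat dark floor and 3 mm chamfered edges: the widest, for the square seal. The seal laid home in it has its middle 5 mm above the origin. The three inserts stand side by side in any order.
- middle_slot: Fixed grey insert block in the case, 84 (x) x 50 (y) mm, top face 26 mm above the desk and level with the case rim. Origin at the centre of its slot's mouth, on the top face; own x along the slot, z up. Slot 72 mm long, 29 mm wide, 7 mm deep with a flat dark floor and 3 mm chamfered edges: for the waisted round seal. The seal laid home in it has its middle 3 mm above the origin. The three inserts stand side by side in any order.
- narrow_slot: Fixed grey insert block in the case, 84 (x) x 50 (y) mm, top face 26 mm above the desk and level with the case rim. Origin at the centre of its slot's mouth, on the top face; own x along the slot, z up. Slot 72 mm long, 20 mm wide, 5 mm deep with a flat dark floor and 3 mm chamfered edges: the narrowest, for the slim seal. The seal laid home in it has its middle 1 mm above the origin. The three inserts stand side by side in any order.
Not all that is in view belongs to the job. What is shaped like the waisted_seal but purple or turquoise is not meant.

How it is judged:
By the outcome, as a careful person would: the job done as asked, in the order asked, and still so for the second after the job is handed in, with the robot touching nothing.
It also fails if it takes over 99 s, if anything falls off the work surface, if the arm or the gripper's body presses on something with over 40 N, if the wrist force passes 120 N, or if a joint passes its speed limit or range.

## Working session

There is one attempt and no reset: what is moved stays moved. The work goes in short steps, Python scripts to look and compute and a shell command to move; the robot and the scene stay as the last step left them, time stands still between calls to the robot, and variables do not carry over. Pictures are saved under pics/ and viewed, about 12 in all and at most 16, crops included, and the job is handed in when it is done.

```bash
mkdir -p pics; ls
python3 - <<'E'
from workcell import status, vision
import cv2, numpy as np
s=status.read_state(); print(s)
ims=[]
for n in ("scene","side","wrist"):
    im=vision.snapshot(n); cv2.imwrite(f"pics/{n}0.png",im[:,:,::-1]); m=vision.camera_model(n); print(n,m["fx"],m["cx"],m["cy"],np.round(m["pose"],3).tolist())
E
```

```text
pics
{'t': 0.0, 'joint_positions': array([-1.29580712,  0.62935885,  0.03843256,  1.51836672, -0.02693676,
        0.99629345, -0.02000961]), 'joint_velocities': array([ 0.00074503, -0.00191546, -0.00065521,  0.00115905, -0.0009515 ,
        0.00133263, -0.00054136]), 'tau': array([ 3.79455032e-04, -5.63416350e+01,  1.22668751e+00, -1.93429631e+01,
        1.11372260e-02,  1.09299249e-02,  3.48086905e-05]), 'tool_pos': array([0.21702666, 0.61203641, 0.2303811 ]), 'orientation': array([ 0.577948  ,  0.40744666, -0.40851837, -0.57712742]), 'contact_force': array([-1.11586057, -0.07830703,  0.39725875]), 'moment': array([ 0.03854459, -0.02225375, -0.01573618]), 'finger_gap': 0.08531898857049657}
scene 458.6866396832727 324.30722424192544 243.18944834709745 [[-0.428, -0.447, 0.786, -0.232], [-0.904, 0.19, -0.384, 0.505], [0.022, -0.874, -0.485, 0.492], [0.0, 0.0, 0.0, 1.0]]
side 567.4083050118655 326.2683117846349 233.20513549083003 [[-0.919, -0.142, 0.367, 0.096], [-0.393, 0.396, -0.83, 1.065], [-0.027, -0.907, -0.42, 0.494], [0.0, 0.0, 0.0, 1.0]]
wrist 413.1025314850274 319.83688252621414 237.7053629139603 [[0.335, 0.9, 0.279, 0.145], [0.942, -0.32, -0.101, 0.637], [-0.001, 0.297, -0.955, 0.374], [0.0, 0.0, 0.0, 1.0]]
```

View pics/scene0.png

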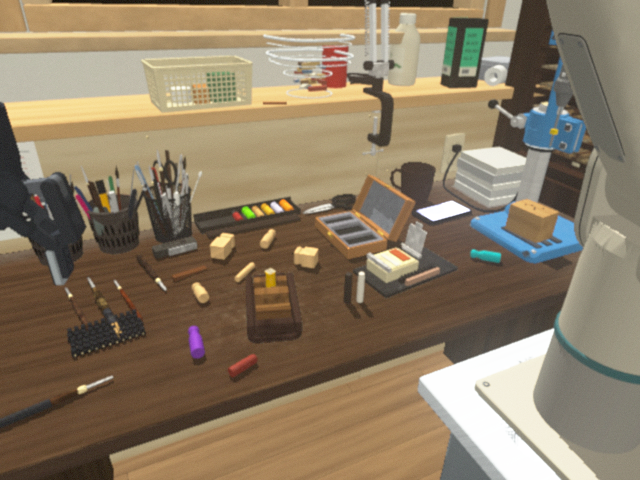

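View pics/side0.png

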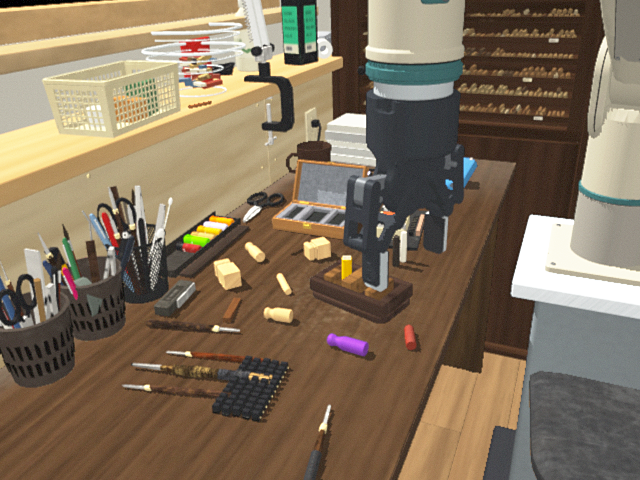

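The scene picture shows five pale seals at about (222,246), (268,239), (307,258), (245,272) and (200,293), and the open case at (360,225). The side picture shows the same seals at (228,274), (255,252), (317,248), (284,284) and (279,315), with the case at about (320,215), partly behind the gripper.

```bash
cat > h.py <<'E'
import numpy as np, cv2
from workcell import status, vision
from scipy.spatial.transform import Rotation as R
def cast(m,uv,z):
    uv=np.atleast_2d(np.float64(uv)); P=np.array(m["pose"])
    d=np.c_[(uv[:,0]-m["cx"])/m["fx"],(uv[:,1]-m["cy"])/m["fy"],np.ones(len(uv))]@P[:3,:3].T
    return P[:3,3]+d*((z-P[2,3])/d[:,2])[:,None]
def proj(m,p):
    P=np.array(m["pose"]); c=(np.atleast_2d(p)-P[:3,3])@P[:3,:3]
    return c[:,:2]/c[:,2:]*[m["fx"],m["fy"]]+[m["cx"],m["cy"]]
def pale(im):
    h=cv2.cvtColor(im,cv2.COLOR_RGB2HSV)
    k=cv2.inRange(h,(12,60,130),(28,175,255))
    return cv2.morphologyEx(k,cv2.MORPH_OPEN,np.ones((3,3)))
def blobs(im,m,z,amin=60):
    out=[]
    for c in cv2.findContours(pale(im),cv2.RETR_EXTERNAL,cv2.CHAIN_APPROX_NONE)[0]:
        if cv2.contourArea(c)<amin: continue
        w=cast(m,c[:,0],z)[:,:2]; r=cv2.minAreaRect((w*1000).astype(np.float32)); b=cv2.boxPoints(r)
        e=max(b[1]-b[0],b[2]-b[1],key=np.linalg.norm)
        out.append((c[:,0].mean(0).round(),cv2.contourArea(c),np.round(r[0]),np.round(sorted(r[1])),round(float(np.arctan2(e[1],e[0])),2)))
    return out
E
python3 - <<'E'
from h import *
for n in("scene","side"):
    im=cv2.imread(f"pics/{n}0.png")[:,:,::-1].copy(); m=vision.camera_model(n)
    print(n)
    for b in blobs(im,m,0.012):
        if b[0][1]>180: print(*b)
m=vision.camera_model("scene"); print(cast(m,[[316,226],[352,255],[387,243],[350,211]],.026).round(3))
E
```

```text
scene
[302. 433.] 25828.0 [ 92. 331.] [184. 483.] 1.57
[272. 306.] 120.0 [379. 303.] [16. 56.] 1.32
[271. 290.] 187.0 [426. 288.] [23. 58.] 1.28
[200. 292.] 215.5 [472. 407.] [23. 68.] 0.1
[420. 276.] 159.0 [355.  10.] [19. 84.] -1.43
[244. 271.] 155.5 [507. 315.] [18. 72.] -0.81
[392. 269.] 496.0 [395.  43.] [ 78. 107.] 1.21
[306. 256.] 422.5 [513. 184.] [50. 85.] -0.48
[ 14. 245.] 351.0 [792. 720.] [54. 67.] 0.11
[222. 245.] 465.5 [624. 328.] [ 50. 110.] -0.27
[267. 238.] 171.5 [620. 229.] [25. 90.] -0.62
[ 86. 226.] 135.5 [840. 585.] [ 20. 159.] 0.02
[258. 211.] 72.5 [759. 204.] [25. 61.] -0.01
[144. 216.] 250.5 [846. 464.] [ 26. 173.] -0.02
[530. 220.] 1356.0 [ 465. -396.] [113. 246.] -0.98
[137. 185.] 98.0 [1051.  455.] [ 20. 165.] -0.09
side
[260. 376.] 67.5 [425. 551.] [12. 30.] 0.37
[  2. 368.] 96.5 [765. 664.] [ 8. 64.] -0.68
[466. 419.] 9933.0 [156. 521.] [105. 252.] 1.57
[341. 316.] 72.0 [377. 381.] [17. 31.] 1.56
[278. 315.] 254.0 [470. 416.] [34. 48.] 0.28
[231. 308.] 112.0 [550. 421.] [13. 57.] -1.3
[ 25. 287.] 79.5 [925. 489.] [13. 50.] -0.71
[ 40. 299.] 217.5 [868. 510.] [ 10. 157.] -0.68
[352. 278.] 178.0 [404. 262.] [23. 71.] 1.47
[331. 273.] 77.5 [445. 260.] [18. 39.] 1.41
[226. 274.] 440.5 [615. 328.] [ 45. 104.] -0.74
[254. 254.] 112.0 [610. 237.] [26. 76.] -0.65
[317. 250.] 344.5 [505. 190.] [52. 77.] -1.17
[ 98. 245.] 151.5 [929. 309.] [ 18. 128.] -0.73
[202. 234.] 78.0 [753. 202.] [19. 60.] -0.07
[307. 228.] 779.5 [571. 100.] [ 60. 184.] -0.03
[327. 206.] 100.0 [576. -26.] [22. 94.] 0.0
[[0.603 0.119 0.026]
 [0.457 0.105 0.026]
 [0.472 0.013 0.026]
 [0.644 0.01  0.026]]
```

View pics/wrist0.png

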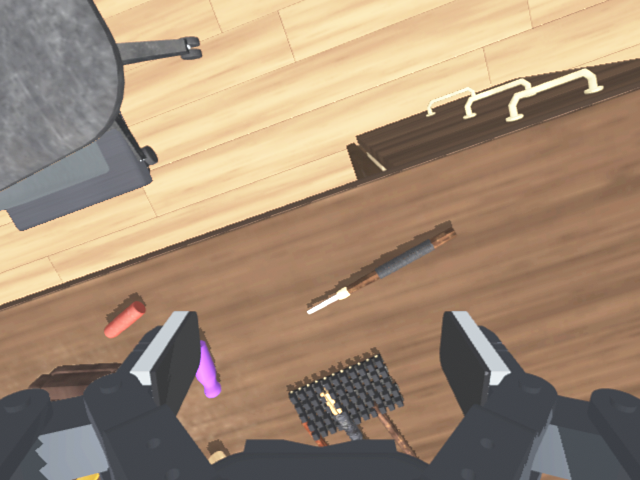

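The wrist picture shows only the desk's left part, with the purple rod at (208,370) and the brush rack. I'll move the wrist camera over the seals and the case.

```bash
cat >> h.py <<'E'
def togo(pos,yaw=None):
    """shift in present tool axes; rotation vector to point down with jaws (tool x) at yaw (mod pi)"""
    s=status.read_state(); A=R.from_quat(s["orientation"]); M=A.as_matrix()
    y0=np.arctan2(M[1,0],M[0,0])
    if yaw is None: yaw=y0
    yaw=y0+(yaw-y0+np.pi/2)%np.pi-np.pi/2
    X=np.array([np.cos(yaw),np.sin(yaw),0]); Y=np.array([0,0,-1.])
    T=R.from_matrix(np.c_[X,Y,np.cross(X,Y)])
    print("t",round(s["t"],2),"pos",s["tool_pos"].round(4),"yaw",round(y0,3),"gap",round(s["finger_gap"],4),"F",s["contact_force"].round(1),"j7",s["joint_positions"].round(2)[[0,6]])
    if pos is not None: print(" shift now-frame",(M.T@(np.array(pos)-s["tool_pos"])).round(4)," in final frame",(T.as_matrix().T@(np.array(pos)-s["tool_pos"])).round(4)," turn",(A.inv()*T).as_rotvec().round(3), "M",M.round(2).tolist())
E
python3 - <<'E'
from h import *
togo([.40,.2,.36],np.pi/2)
E
```

```text
t 0.15 pos [0.2171 0.6122 0.2306] yaw 1.23 gap 0.0852 F [-0.8 -0.4  0.1] j7 [-1.3  -0.02]
 shift now-frame [-0.3275 -0.1289 -0.3102]  in final frame [-0.4122 -0.1294 -0.1829]  turn [-0.    -0.341 -0.001] M [[0.33, -0.0, -0.94], [0.94, -0.0, 0.33], [-0.0, -1.0, -0.0]]
```

```bash
python3 -m pendant '[{"tx":-0.033,"ty":-0.013,"tz":-0.031},{"tx":-0.033,"ty":-0.013,"tz":-0.031},{"tx":-0.033,"ty":-0.013,"tz":-0.031},{"tx":-0.033,"ty":-0.013,"tz":-0.031},{"tx":-0.033,"ty":-0.013,"tz":-0.031},{"tx":-0.033,"ty":-0.013,"tz":-0.031},{"tx":-0.033,"ty":-0.013,"tz":-0.031},{"tx":-0.033,"ty":-0.013,"tz":-0.031},{"tx":-0.033,"ty":-0.013,"tz":-0.031},{"tx":-0.033,"ty":-0.013,"tz":-0.031},{"wy":-0.12},{"wy":-0.12},{"wy":-0.1},{}]'
python3 - <<'E'
from h import *
togo([.40,.2,.36],np.pi/2)
m=vision.camera_model("wrist"); im=vision.snapshot("wrist"); cv2.imwrite("pics/w1.png",im[:,:,::-1]); np.save("w1.npy",m,allow_pickle=True)
for b in blobs(im,m,0.012,150): print(*b)
E
```

```text
t 0.15 pos [0.2171 0.6122 0.2306] yaw 1.23 gap 0.0852 F [-0.8 -0.4  0.1] j7 [-1.3  -0.02]
 shift now-frame [-0.3275 -0.1289 -0.3102]  in final frame [-0.4122 -0.1294 -0.1829]  turn [-0.    -0.341 -0.001] M [[0.33, -0.0, -0.94], [0.94, -0.0, 0.33], [-0.0, -1.0, -0.0]]
[337. 437.] 210.0 [469. 541.] [15. 26.] 1.49
[375. 428.] 428.5 [473. 582.] [25. 36.] 0.09
[451.  99.] 170.5 [174. 742.] [ 4. 33.] -1.57
[350. 314.] 114777.5 [376. 558.] [320. 664.] 1.57
[276. 108.] 82490.0 [111. 592.] [202. 612.] 1.57$[0]: bad value
```

View pics/w1.png

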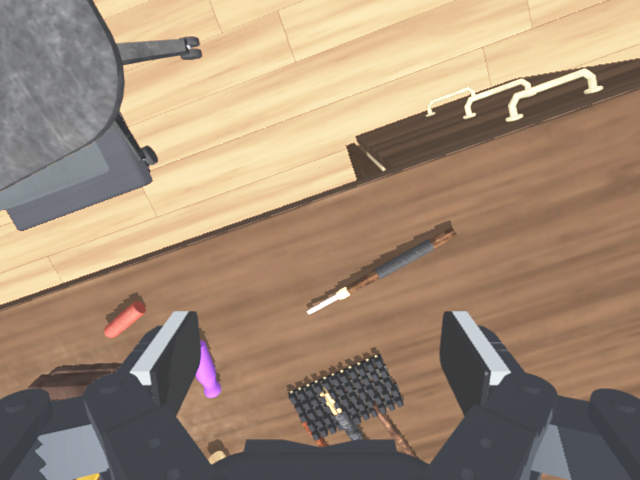

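The arm did not move: the call was refused, evidently because every row needs all its keys. The picture is the same as before, and it shows that image-down is +x. I'll place the tool accordingly.

```bash
r() { :; }; python3 -m pendant '[{"tx":-0.023,"ty":-0.011,"tz":-0.038,"wx":0,"wy":-0.028,"wz":0,"grip":1},{"tx":-0.023,"ty":-0.011,"tz":-0.038,"wx":0,"wy":-0.028,"wz":0,"grip":1},{"tx":-0.025,"ty":-0.011,"tz":-0.037,"wx":0,"wy":-0.028,"wz":0,"grip":1},{"tx":-0.026,"ty":-0.011,"tz":-0.036,"wx":0,"wy":-0.028,"wz":0,"grip":1},{"tx":-0.027,"ty":-0.011,"tz":-0.035,"wx":0,"wy":-0.028,"wz":0,"grip":1},{"tx":-0.028,"ty":-0.011,"tz":-0.034,"wx":0,"wy":-0.028,"wz":0,"grip":1},{"tx":-0.029,"ty":-0.011,"tz":-0.033,"wx":0,"wy":-0.028,"wz":0,"grip":1},{"tx":-0.03,"ty":-0.011,"tz":-0.032,"wx":0,"wy":-0.028,"wz":0,"grip":1},{"tx":-0.031,"ty":-0.011,"tz":-0.031,"wx":0,"wy":-0.028,"wz":0,"grip":1},{"tx":-0.032,"ty":-0.011,"tz":-0.03,"wx":0,"wy":-0.028,"wz":0,"grip":1},{"tx":-0.033,"ty":-0.011,"tz":-0.03,"wx":0,"wy":-0.028,"wz":0,"grip":1},{"tx":-0.033,"ty":-0.011,"tz":-0.03,"wx":0,"wy":-0.028,"wz":0,"grip":1},{"tx":0,"ty":0,"tz":0,"wx":0,"wy":0,"wz":0,"grip":1}]'
python3 - <<'E'
from h import *
togo([.56,.2,.36],np.pi/2)
m=vision.camera_model("wrist"); im=vision.snapshot("wrist"); cv2.imwrite("pics/w2.png",im[:,:,::-1]); np.save("w2.npy",m,allow_pickle=True)
print(np.round(m["pose"],3).tolist())
for b in blobs(im,m,0.012,150): print(*b)
E
```

```text
t: 1.5
tool_pos: [0.5671, 0.1877, 0.3635]
orientation: [-0.497, -0.502, 0.506, 0.495]
contact_force: [1.1, -0.3, 0.4]
finger_gap: 0.0858
t 1.5 pos [0.5671 0.1877 0.3635] yaw 1.586 gap 0.0858 F [ 1.1 -0.3  0.4] j7 [-0.39  1.23]
 shift now-frame [0.0125 0.0035 0.0069]  in final frame [0.0123 0.0035 0.0071]  turn [-0.002  0.015 -0.007] M [[-0.01, -0.0, -1.0], [1.0, -0.01, -0.01], [-0.01, -1.0, 0.0]]
[[-0.014, 0.955, 0.295, 0.491], [1.0, 0.015, -0.002, 0.187], [-0.006, 0.295, -0.956, 0.507], [0.0, 0.0, 0.0, 1.0]]
[ 71. 389.] 342.0 [ 875. -163.] [23. 75.] -1.2
[575. 362.] 292.0 [822. 539.] [19. 62.] 0.57
[333. 407.] 22535.0 [893. 188.] [211. 413.] -1.54
[ 63. 345.] 1970.0 [ 803. -159.] [ 53. 174.] 1.57
[608. 346.] 697.5 [792. 581.] [ 20. 102.] 0.8
[155. 314.] 180.5 [754. -33.] [12. 39.] -1.55
[278. 317.] 465.0 [757. 133.] [20. 54.] 0.04
[ 20. 310.] 330.5 [ 752. -211.] [24. 34.] -0.99
[318. 314.] 251.0 [752. 183.] [19. 56.] 0.04
[335. 314.] 443.5 [750. 208.] [16. 56.] 0.02
[227. 320.] 1617.0 [757.  57.] [61. 98.] -1.5
[454. 294.] 206.5 [721. 362.] [21. 40.] 0.02
[ 82. 301.] 2749.0 [ 739. -
[... 672 characters left out ...]
.56
[627. 114.] 151.5 [491. 534.] [12. 29.] 1.03
[598. 111.] 161.0 [488. 500.] [14. 20.] -1.36
[183. 193.] 27958.5 [586.  31.] [203. 375.] -1.56
[413.  98.] 160.0 [476. 288.] [13. 29.] -1.45
[558.  88.] 421.5 [461. 456.] [20. 82.] -1.45
[441. 114.] 2976.5 [486. 326.] [ 64. 229.] -1.56
[420.  84.] 179.0 [461. 296.] [15. 21.] 1.31
[566.  67.] 416.0 [442. 456.] [ 9. 90.] -1.56
[295.  47.] 243.5 [424. 156.] [11. 34.] -1.56
[363.  53.] 413.0 [432. 231.] [31. 37.] -1.19
[562.  22.] 208.5 [398. 444.] [15. 25.] 1.52
[547.  28.] 4872.0 [403. 433.] [ 55. 179.] -1.56
[432.  22.] 1670.5 [396. 304.] [57. 63.] 1.29
[377.   7.] 232.5 [385. 242.] [14. 28.] -1.56
[316.   6.] 536.5 [386. 179.] [14. 56.] -1.56
```

View pics/w2.png

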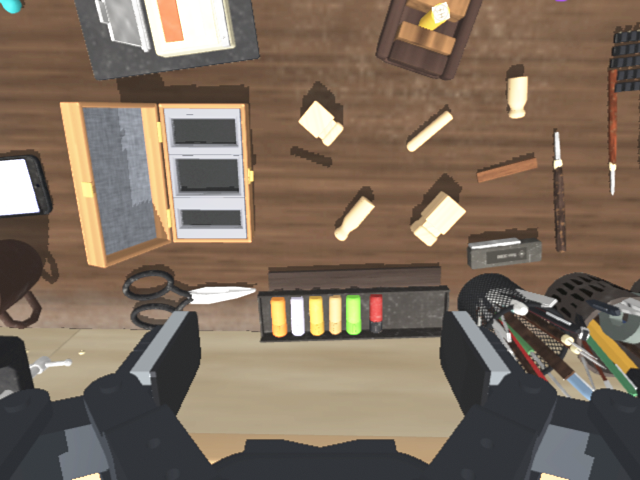

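The wrist picture shows the case at (207,173), with the lid to its left. The slots run middle (205,128), wide (207,174), narrow (210,218) going away from the robot. The squares are at (321,123) and (438,219), the waisted seals at (516,96) and (355,218), and the slim seal at (430,131).

Run:
```python
from h import *
im=cv2.imread("pics/w2.png")[:,:,::-1].copy(); m=np.load("w2.npy",allow_pickle=True).item()
h=cv2.cvtColor(im,cv2.COLOR_RGB2HSV)
print([h[y,x].tolist() for x,y in((321,120),(430,131),(517,85),(480,60),(360,214),(300,160))])
k=cv2.inRange(h,(12,40,165),(30,160,255)); k[:, :255]=0; k[260:]=0;k[:72]=0
k=cv2.morphologyEx(k,cv2.MORPH_OPEN,np.ones((3,3)))
for c in cv2.findContours(k,cv2.RETR_EXTERNAL,cv2.CHAIN_APPROX_NONE)[0]:
    if cv2.contourArea(c)<150: continue
    px=c[:,0].mean(0)
    z=.015 if cv2.contourArea(c)>900 else .010 if cv2.contourArea(c)>480 else .006
    for zz in (z,2*z):
        w=cast(m,c[:,0],zz)[:,:2]; r=cv2.minAreaRect((w*1000).astype(np.float32)); b=cv2.boxPoints(r); e=max(b[1]-b[0],b[2]-b[1],key=np.linalg.norm)
        print(px.round(),cv2.contourArea(c),zz,np.round(r[0],1),np.round(sorted(r[1]),1),round(float(np.arctan2(e[1],e[0])),3))
# slots: dark, low saturation
g=im.astype(int); d=((g.max(2)<75)&(g.max(2)-g.min(2)<25)).astype(np.uint8)*255
mask=np.zeros_like(d); mask[100:238,165:247]=255; d&=mask
d=cv2.morphologyEx(d,cv2.MORPH_OPEN,np.ones((3,3)))
for c in cv2.findContours(d,cv2.RETR_EXTERNAL,cv2.CHAIN_APPROX_NONE)[0]:
    if cv2.contourArea(c)<200: continue
    w=cast(m,c[:,0],.019)[:,:2]; r=cv2.minAreaRect((w*1000).astype(np.float32)); b=cv2.boxPoints(r); e=max(b[1]-b[0],b[2]-b[1],key=np.linalg.norm)
    print("slot",c[:,0].mean(0).round(),np.round(r[0],1),np.round(sorted(r[1]),1),round(float(np.arctan2(e[1],e[0])),3))
# case corners
print(cast(m,[[160,104],[248,104],[252,241],[172,241]],.026).round(4))
cv2.imwrite("pics/c2.png",cv2.resize(im[85:255,50:265],None,fx=3,fy=3,interpolation=cv2.INTER_CUBIC)[:,:,::-1])
```

```text
[[29, 24, 255], [29, 22, 255], [28, 29, 255], [12, 102, 115], [30, 18, 255], [13, 106, 130]]
[349. 217.] 208.5 0.006 [617.7 223.2] [10.6 59.7] -0.63
[349. 217.] 208.5 0.012 [616.2 222.8] [10.4 59. ] -0.63
[428. 213.] 331.0 0.006 [610.6 319.7] [12.2 60.7] -0.594
[428. 213.] 331.0 0.012 [609.2 318.1] [12.1 60. ] -0.594
[512.  97.] 206.0 0.006 [474.1 404. ] [ 9.9 42.9] 0.185
[512.  97.] 206.0 0.012 [474.3 401.4] [ 9.8 42.4] 0.185
[[0.487  0.0065 0.026 ]
 [0.4857 0.1043 0.026 ]
 [0.6451 0.1032 0.026 ]
 [0.6466 0.0052 0.026 ]]
```

View pics/c2.png

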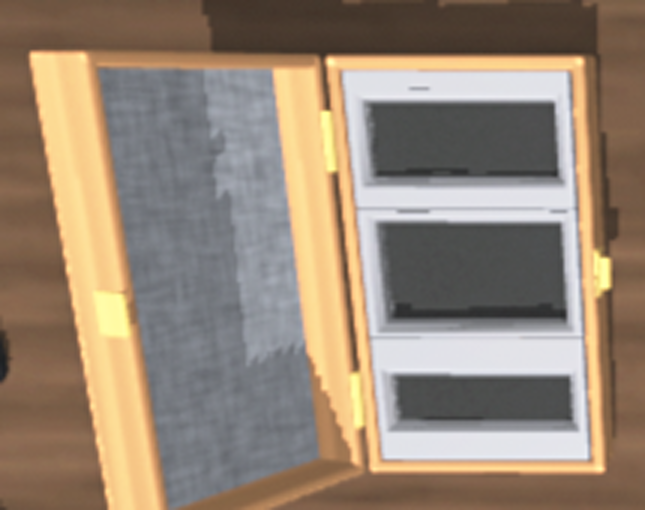

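The crop shows the case square to the view, rim corners at about (160,104), (249,104), (252,242), (173,242) in full-picture pixels. Its slots, from the robot outwards, are middle, wide and narrow. Next I'll measure the seals with a brightness mask.

```bash
cat >> h.py <<'E'
def rect(pts):
    r=cv2.minAreaRect((pts[:,:2]*1000).astype(np.float32)); b=cv2.boxPoints(r); e=max(b[1]-b[0],b[2]-b[1],key=np.linalg.norm)
    return np.round(r[0],1),np.round(sorted(r[1]),1),round(float(np.arctan2(e[1],e[0])),3)
def seals(im,m,roi,zs,amin=150):
    k=cv2.inRange(cv2.cvtColor(im,cv2.COLOR_RGB2HSV),(10,0,155),(35,140,255)); q=np.zeros_like(k); x0,y0,x1,y1=roi; q[y0:y1,x0:x1]=255; k&=q
    k=cv2.morphologyEx(k,cv2.MORPH_OPEN,np.ones((3,3)))
    for c in cv2.findContours(k,cv2.RETR_EXTERNAL,cv2.CHAIN_APPROX_NONE)[0]:
        if cv2.contourArea(c)<amin: continue
        print(c[:,0].mean(0).round(),cv2.contourArea(c))
        for z in zs: print("   z",z,*rect(cast(m,c[:,0],z)))
E
python3 - <<'E'
from h import *
im=cv2.imread("pics/w2.png")[:,:,::-1].copy(); m=np.load("w2.npy",allow_pickle=True).item()
seals(im,m,(262,72,540,258),(.006,.010,.015,.03))
for n,(x0,x1,y0,y1),z in(("mid",(367,558,100,180),.019),("wide",(380,567,222,325),.016),("nar",(395,573,375,425),.021)):
    p=cast(m,np.array([[x0,y0],[x1,y0],[x1,y1],[x0,y1]])/3+[50,85],z); print(n,p.mean(0).round(4),np.ptp(p,axis=0).round(4))
E
```

```text
[353. 219.] 708.0
   z 0.006 [621.8 226.7] [21.3 63.1] -0.655
   z 0.01 [620.7 226.4] [21.1 62.6] -0.655
   z 0.015 [619.4 226. ] [20.9 62. ] -0.655
   z 0.03 [615.5 224.8] [20.3 60.1] -0.655
[437. 219.] 1519.0
   z 0.006 [620.  331.2] [42.6 64.3] -0.679
   z 0.01 [618.9 330.1] [42.2 63.8] -0.679
   z 0.015 [617.6 328.6] [41.8 63.2] -0.679
   z 0.03 [613.8 324.3] [40.5 61.2] -0.679
[507. 170.] 508.5
   z 0.006 [556.9 409.9] [12.  70.8] -1.289
   z 0.01 [556.3 408.2] [11.9 70.3] -1.289
   z 0.015 [555.7 405.9] [11.8 69.5] -1.289
   z 0.03 [553.7 399.3] [11.4 67.4] -1.289
[429. 131.] 552.0
   z 0.006 [513.4 312.1] [13.2 63. ] -0.842
   z 0.01 [513.2 311.1] [13.1 62.4] -0.842
   z 0.015 [513.  309.9] [13.  61.8] -0.842
   z 0.03 [512.4 306.1] [12.6 59.9] -0.842
[321. 124.] 1067.5
   z 0.006 [506.8 185.6] [33.  47.1] 0.862
   z 0.01 [506.7 185.6] [32.8 46.7] 0.862
   z 0.015 [506.6 185.6] [32.5 46.2] 0.862
   z 0.03 [506.1 185.7] [31.5 44.8] 0.862
[517.  97.] 701.5
   z 0.006 [474.2 410.1] [21.5 45.7] 0.147
   z 0.01 [474.4 408.3] [21.4 45.3] 0.147
   z 0.015 [474.5 406.1] [21.1 44.9] 0.147
   z 0.03 [475.  399.4] [20.5 43.5] 0.147
mid [0.5166 0.0516 0.019 ] [0.0307 0.0752 0.    ]
wide [0.5683 0.0516 0.016 ] [0.0421 0.0771 0.    ]
nar [0.6186 0.0539 0.021 ] [0.022  0.0736 0.    ]
```

Run:
```python
from h import *
im=cv2.imread("pics/w2.png"); cv2.imwrite("pics/c3.png",cv2.resize(im[105:255,325:475],None,fx=4,fy=4,interpolation=cv2.INTER_CUBIC))
togo([.6176,.3286,.13],.892)
```

```text
t 1.55 pos [0.5646 0.1911 0.3628] yaw 1.589 gap 0.0854 F [-0.1  0.7 -1.1] j7 [-0.39  1.22]
 shift now-frame [ 0.1374  0.2319 -0.0567]  in final frame [0.1403 0.2328 0.0451]  turn [-0.004  0.697 -0.006] M [[-0.02, -0.01, -1.0], [1.0, -0.0, -0.02], [-0.0, -1.0, 0.01]]
```

View pics/c3.png

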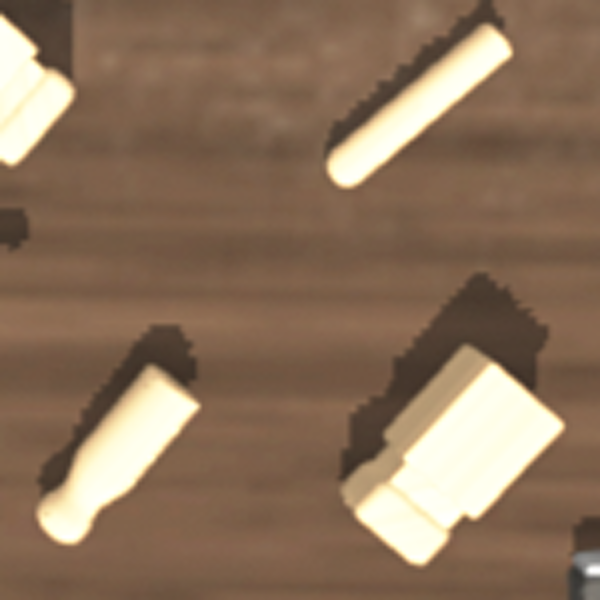

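The crop shows that the heads of the square seal (400,535) and of the waisted seal (68,510) both point towards +x, -y. I'll grip each on its thick part, taking the square seal first.

```bash
python3 -m pendant '[{"tx":0,"ty":0.045,"tz":0,"wx":0,"wy":0.146,"wz":0,"grip":0.4},{"tx":0,"ty":0.045,"tz":0,"wx":0,"wy":0.146,"wz":0,"grip":0.4},{"tx":0,"ty":0.045,"tz":0,"wx":0,"wy":0.146,"wz":0,"grip":0.4},{"tx":0,"ty":0.04,"tz":0,"wx":0,"wy":0.146,"wz":0,"grip":0.4},{"tx":0,"ty":0.02,"tz":0,"wx":0,"wy":0.146,"wz":0,"grip":0.4},{"tx":0.046,"ty":0.01,"tz":0.018,"wx":0,"wy":0,"wz":0,"grip":0.4},{"tx":0.046,"ty":0.01,"tz":0.018,"wx":0,"wy":0,"wz":0,"grip":0.4},{"tx":0.045,"ty":0.01,"tz":0.018,"wx":0,"wy":0,"wz":0,"grip":0.4},{"tx":0,"ty":0,"tz":0,"wx":0,"wy":0,"wz":0,"grip":0.4}]' 40
python3 - <<'E'
from h import *
togo([.6098,.3349,.012],.86)
m=vision.camera_model("wrist"); im=vision.snapshot("wrist"); cv2.imwrite("pics/w3.png",im[:,:,::-1]); np.save("w3.npy",m,allow_pickle=True)
print(proj(m,[[.6098,.3349,.03],[.6176,.3286,.03]]))
seals(im,m,(0,0,640,480),(.006,.015),1500)
E
```

```text
t: 2.45
tool_pos: [0.6048, 0.3415, 0.1264]
orientation: [-0.643, -0.284, 0.293, 0.648]
contact_force: [-1.2, 0.2, -0.8]
finger_gap: 0.0599
t 2.45 pos [0.6048 0.3415 0.1264] yaw 0.841 gap 0.0599 F [-1.2  0.2 -0.8] j7 [-0.65  0.44]
 shift now-frame [-0.0005  0.1143 -0.0095]  in final frame [-0.0017  0.1144 -0.0081]  turn [-0.012 -0.019 -0.009] M [[0.67, -0.01, -0.74], [0.74, 0.0, 0.67], [-0.01, -1.0, 0.01]]
[[319.77750355 254.2969415 ]
 [320.61137774 269.55110915]]
[ 19. 385.] 1862.0
   z 0.006 [540.4  88.5] [33.8 49.6] 0.008
   z 0.015 [540.7  98.8] [32.7 47.9] 0.008
[176. 292.] 8283.0
   z 0.006 [572.5 221.8] [ 31.6 225.7] 1.544
   z 0.015 [571.8 227.6] [ 30.5 218. ] 1.544
[404. 209.] 1863.0
   z 0.006 [631.7 391.5] [ 16.8 109.6] 1.533
   z 0.015 [628.9 391.5] [ 16.2 105.8] 1.533
[459. 277.] 14058.0
   z 0.006 [710.8 351.7] [100.9 352.1] 1.451
   z 0.015 [705.4 353. ] [ 97.5 340.1] 1.451
[358. 243.] 18243.0
   z 0.006 [621.1 335. ] [ 74.9 284.5] -1.556
   z 0.015 [618.7 336.9] [ 72.3 274.8] -1.556
[603.  89.] 2064.0
   z 0.006 [651.  525.5] [15.8 55.1] -1.545
   z 0.015 [647.6 520.9] [15.3 53.2] -1.545
[26. 41.] 2748.0
   z 0.006 [400.3 289. ] [27.8 48.9] 1.291
   z 0.015 [405.4 292.5] [26.9 47.2] 1.291
[188. 168.] 52039.0
   z 0.006 [508.5 299.6] [128.5 368.2] 1.318
   z 0.015 [509.9 302.8] [124.1 355.7] 1.318
[556.  36.] 2297.0
   z 0.006 [607.3 521.2] [19.5 66.8] -1.552
   z 0.015 [605.3 516.8] [18.9 64.6] -1.552
[494.  17.] 2573.0
   z 0.006 [573.1 501.5] [27.5 46.9] 1.566
   z 0.015 [572.3 497.8] [26.6 45.3] 1.566
[303.  22.] 3878.0
   z 0.006 [510.4 410. ] [41.7 72. ] 0.838
   z 0.015 [511.8 409.4] [40.2 69.5] 0.838
```

View pics/w3.png

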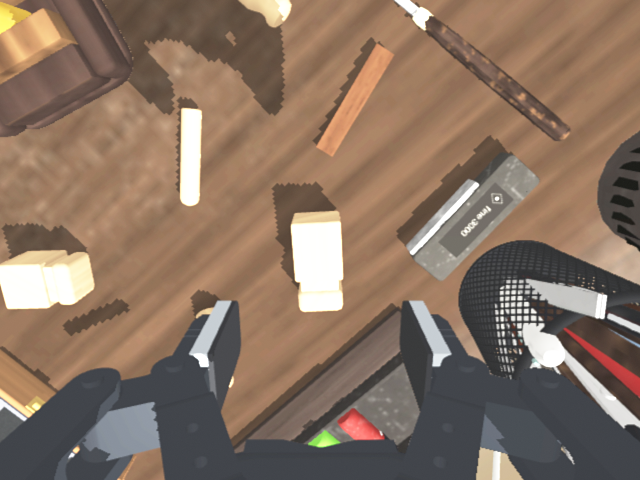

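The picture shows the square seal centred between the jaws at (319,250), its long edges upright and parallel to the pads, with the slim seal at (190,157). I'll go down and grip.

```bash
python3 -m pendant '[{"tx":0,"ty":0.04,"tz":-0.005,"wx":0,"wy":0,"wz":0,"grip":0.4},{"tx":0,"ty":0.04,"tz":-0.004,"wx":0,"wy":0,"wz":0,"grip":0.4},{"tx":0,"ty":0.033,"tz":0,"wx":-0.012,"wy":0,"wz":-0.009,"grip":0.4},{"tx":0,"ty":0,"tz":0,"wx":0,"wy":0,"wz":0,"grip":-1},{"tx":0,"ty":0,"tz":0,"wx":0,"wy":0,"wz":0,"grip":-1},{"tx":0,"ty":0,"tz":0,"wx":0,"wy":0,"wz":0,"grip":-1},{"tx":0,"ty":0,"tz":0,"wx":0,"wy":0,"wz":0,"grip":-1},{"tx":0,"ty":0,"tz":0,"wx":0,"wy":0,"wz":0,"grip":-1}]' 40; python3 -c "
from h import *
togo([.567,.0535,.10],0)"
```

```text
t: 3.3
tool_pos: [0.6096, 0.3326, 0.0189]
orientation: [0.647, 0.29, -0.286, -0.645]
contact_force: [-0.6, 0.2, -0.8]
finger_gap: 0.0292
t 3.3 pos [0.6096 0.3326 0.0189] yaw 0.84 gap 0.0292 F [-0.6  0.2 -0.8] j7 [-0.63  0.47]
 shift now-frame [-0.2359 -0.0814 -0.1549]  in final frame [-0.0426 -0.0811 -0.2791]  turn [0.002 0.84  0.006] M [[0.67, 0.01, -0.74], [0.74, 0.0, 0.67], [0.0, -1.0, -0.0]]
```

```bash
python3 -m pendant '[{"tx":0,"ty":-0.04,"tz":0,"wx":0,"wy":0,"wz":0,"grip":-1},{"tx":0,"ty":-0.04,"tz":0,"wx":0,"wy":0.14,"wz":0,"grip":-1},{"tx":0,"ty":-0.01,"tz":0,"wx":0,"wy":0.14,"wz":0,"grip":-1},{"tx":0,"ty":0,"tz":0,"wx":0,"wy":0.14,"wz":0,"grip":-1},{"tx":0,"ty":0,"tz":0,"wx":0,"wy":0.14,"wz":0,"grip":-1},{"tx":0,"ty":0,"tz":0,"wx":0,"wy":0.14,"wz":0,"grip":-1},{"tx":0,"ty":0,"tz":0,"wx":0,"wy":0.14,"wz":0,"grip":-1},{"tx":-0.007,"ty":0,"tz":-0.046,"wx":0,"wy":0,"wz":0,"grip":-1},{"tx":-0.007,"ty":0,"tz":-0.046,"wx":0,"wy":0,"wz":0,"grip":-1},{"tx":-0.007,"ty":0,"tz":-0.046,"wx":0,"wy":0,"wz":0,"grip":-1},{"tx":-0.007,"ty":0,"tz":-0.046,"wx":0,"wy":0,"wz":0,"grip":-1},{"tx":-0.007,"ty":0,"tz":-0.046,"wx":0,"wy":0,"wz":0,"grip":-1},{"tx":-0.007,"ty":0,"tz":-0.04,"wx":0,"wy":0,"wz":0,"grip":-1},{"tx":0,"ty":0,"tz":0,"wx":0,"wy":0,"wz":0,"grip":-1}]'
python3 - <<'E'
from h import *
togo([.567,.0625,.036],0)
for n in("wrist","scene"):
    im=vision.snapshot(n); cv2.imwrite(f"pics/{n}4.png",im[:,:,::-1])
    m=vision.camera_model(n); np.save(n+"4.npy",m,allow_pickle=True)
    print(n,proj(m,[[.567,.0535,.026],[.567,.0895,.026],[.567,.0175,.026]]).round(0).tolist())
E
```

```text
t: 4.7
tool_pos: [0.563, 0.0614, 0.1232]
orientation: [-0.701, 0.001, -0.02, 0.713]
contact_force: [-0.4, 0.7, -1.1]
finger_gap: 0.0288
t 4.7 pos [0.563  0.0614 0.1232] yaw -0.03 gap 0.0288 F [-0.4  0.7 -1.1] j7 [-0.39  0.21]
 shift now-frame [ 0.0016  0.0873 -0.0002]  in final frame [0.004  0.0872 0.0011]  turn [-0.016 -0.03   0.028] M [[1.0, 0.03, 0.03], [-0.03, 0.02, 1.0], [0.03, -1.0, 0.02]]
wrist [[322.0, 259.0], [320.0, 202.0], [323.0, 312.0]]
scene [[349.0, 228.0], [335.0, 230.0], [363.0, 225.0]]
```

View pics/wrist4.png

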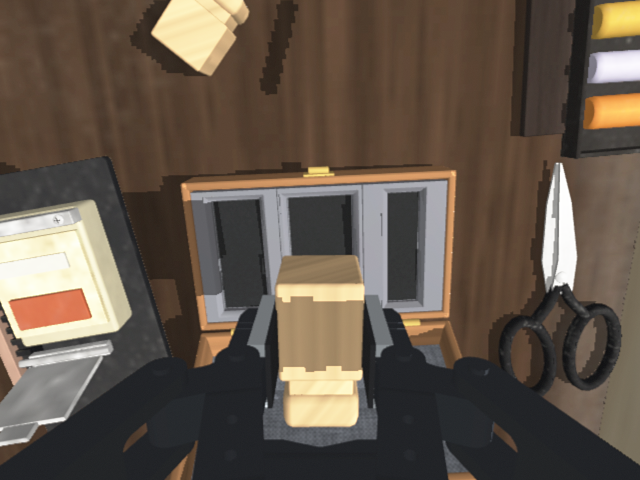

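The picture shows the square seal held straight over the wide slot at (320,340). The case rim corners are at (183,185), (455,171), (450,318) and (203,328).

Run:
```python
from h import *
m=np.load("wrist4.npy",allow_pickle=True).item()
p=cast(m,[[183,185],[455,171],[450,318],[203,328]],.026); print(p.round(4),p.mean(0).round(4)); d=p[1]-p[0]; print(np.arctan2(d[1],d[0]))
print(cast(m,[[322,190],[278,190],[361,188]],.026).round(4))
# held seal long edges in tool frame: left (277,300)-(281,380), right (363,300)-(359,378)
```

```text
[[0.4875 0.1021 0.026 ]
 [0.6468 0.1052 0.026 ]
 [0.6496 0.0097 0.026 ]
 [0.4892 0.0094 0.026 ]] [0.5683 0.0566 0.026 ]
0.019210712119988697
[[0.5683 0.0965 0.026 ]
 [0.5425 0.0974 0.026 ]
 [0.5914 0.097  0.026 ]]
```

```bash
python3 -m pendant '[{"tx":0.004,"ty":0.03,"tz":0.003,"wx":-0.016,"wy":-0.04,"wz":0.028,"grip":-1},{"tx":0,"ty":0.03,"tz":0,"wx":0,"wy":0,"wz":0,"grip":-1},{"tx":0,"ty":0.02,"tz":0,"wx":0,"wy":0,"wz":0,"grip":-1},{"tx":0,"ty":0,"tz":0,"wx":0,"wy":0,"wz":0,"grip":-1}]'; python3 -c "
from h import *
togo([.567,.064,.036],.01)"
```

```text
t: 5.2
tool_pos: [0.5739, 0.0812, 0.0438]
orientation: [-0.703, -0.013, 0.007, 0.711]
contact_force: [-1.2, 0.5, 0.3]
finger_gap: 0.0293
t 5.2 pos [0.5739 0.0812 0.0438] yaw 0.028 gap 0.0293 F [-1.2  0.5  0.3] j7 [-0.36  0.26]
 shift now-frame [-0.0075  0.0076 -0.0171]  in final frame [-0.0071  0.0078 -0.0172]  turn [-0.011  0.018  0.009] M [[1.0, 0.01, -0.03], [0.03, 0.01, 1.0], [0.01, -1.0, 0.01]]
```

```bash
python3 -m pendant '[{"tx":0,"ty":-0.006,"tz":0,"wx":0,"wy":0,"wz":0,"grip":-1},{"tx":-0.007,"ty":0,"tz":-0.017,"wx":-0.011,"wy":0.018,"wz":0.009,"grip":-1},{"tx":0,"ty":0,"tz":0,"wx":0,"wy":0,"wz":0,"grip":-1},{"tx":0,"ty":0,"tz":0,"wx":0,"wy":0,"wz":0,"grip":-1}]'; python3 -c "
from h import *
togo([.567,.064,.036],.01)"
```

```text
t: 5.6
tool_pos: [0.5691, 0.0658, 0.0535]
orientation: [-0.707, -0.006, 0.003, 0.707]
contact_force: [-0.9, 0.5, -0.7]
finger_gap: 0.029
t 5.6 pos [0.5691 0.0658 0.0535] yaw 0.012 gap 0.029 F [-0.9  0.5 -0.7] j7 [-0.36  0.26]
 shift now-frame [-0.0022  0.0175 -0.0018]  in final frame [-0.0021  0.0175 -0.0018]  turn [-0.001  0.002  0.004] M [[1.0, 0.0, -0.01], [0.01, 0.0, 1.0], [0.0, -1.0, 0.0]]
```

```bash
python3 -m pendant '[{"tx":-0.002,"ty":0.01,"tz":-0.002,"wx":0,"wy":0,"wz":0,"grip":-1},{"tx":0,"ty":0.005,"tz":0,"wx":0,"wy":0,"wz":0,"grip":-1},{"tx":0,"ty":0.003,"tz":0,"wx":0,"wy":0,"wz":0,"grip":-1},{"tx":0,"ty":0,"tz":0,"wx":0,"wy":0,"wz":0,"grip":-1}]'; python3 -c "
from h import *
togo([.567,.064,.036],.01)"
```

```text
t: 6.0
tool_pos: [0.5676, 0.0634, 0.035]
orientation: [-0.707, -0.006, 0.002, 0.708]
contact_force: [0.3, 0.1, -0.6]
finger_gap: 0.0294
t 6.0 pos [0.5676 0.0634 0.035 ] yaw 0.012 gap 0.0294 F [ 0.3  0.1 -0.6] j7 [-0.34  0.27]
 shift now-frame [-0.0005 -0.001   0.0007]  in final frame [-0.0006 -0.001   0.0006]  turn [-0.001  0.002  0.006] M [[1.0, 0.01, -0.01], [0.01, 0.0, 1.0], [0.01, -1.0, 0.0]]
```

```bash
python3 -m pendant '[{"tx":0,"ty":0,"tz":0,"wx":0,"wy":0,"wz":0,"grip":0.1},{"tx":0,"ty":0,"tz":0,"wx":0,"wy":0,"wz":0,"grip":0.1},{"tx":0,"ty":-0.02,"tz":0,"wx":0,"wy":0,"wz":0,"grip":0.1},{"tx":0,"ty":-0.04,"tz":0,"wx":0,"wy":0,"wz":0,"grip":0.1},{"tx":0,"ty":-0.04,"tz":0,"wx":0,"wy":0,"wz":0,"grip":0.1},{"tx":0,"ty":0,"tz":0.045,"wx":0,"wy":0,"wz":0,"grip":0.1},{"tx":0.01,"ty":0,"tz":0.045,"wx":0,"wy":-0.14,"wz":0,"grip":0.1},{"tx":0.02,"ty":0,"tz":0.03,"wx":0,"wy":-0.14,"wz":0,"grip":0.1},{"tx":0.02,"ty":0,"tz":0,"wx":0,"wy":-0.14,"wz":0,"grip":0.1},{"tx":0.02,"ty":0,"tz":0,"wx":0,"wy":-0.14,"wz":0,"grip":0.1},{"tx":0.02,"ty":0,"tz":0,"wx":0,"wy":-0.14,"wz":0,"grip":0.1},{"tx":0.01,"ty":0,"tz":0,"wx":0,"wy":-0.14,"wz":0,"grip":0.1},{"tx":0,"ty":0,"tz":0,"wx":0,"wy":0,"wz":0,"grip":0.1},{"tx":0,"ty":0,"tz":0,"wx":0,"wy":0,"wz":0,"grip":0.1}]'; python3 -c "
from h import *
togo([.6112,.2337,.008],.916)"
```

```text
t: 7.4
tool_pos: [0.6558, 0.225, 0.1416]
orientation: [0.64, 0.303, -0.297, -0.64]
contact_force: [-0.2, 0.4, 0.1]
finger_gap: 0.0471
t 7.4 pos [0.6558 0.225  0.1416] yaw 0.877 gap 0.0471 F [-0.2  0.4  0.1] j7 [-0.47  0.63]
 shift now-frame [-0.0229  0.1333  0.0404]  in final frame [-0.0202  0.1336  0.0407]  turn [ 0.004 -0.039  0.008] M [[0.64, 0.01, -0.77], [0.77, 0.0, 0.64], [0.01, -1.0, -0.0]]
```

Move over the waisted seal and check with the wrist camera.

```bash
python3 -m pendant '[{"tx":-0.021,"ty":0.02,"tz":0.041,"wx":0,"wy":-0.039,"wz":0.008,"grip":0.0},{"tx":0,"ty":0.02,"tz":0,"wx":0,"wy":0,"wz":0,"grip":0.0},{"tx":0,"ty":0,"tz":0,"wx":0,"wy":0,"wz":0,"grip":0.0}]'
python3 - <<'E'
from h import *
togo([.6112,.2337,.008],.916)
m=vision.camera_model("wrist"); im=vision.snapshot("wrist"); cv2.imwrite("pics/w5.png",im[:,:,::-1])
print(proj(m,[[.6112,.2337,.02]]))
k=cv2.inRange(cv2.cvtColor(im,cv2.COLOR_RGB2HSV),(10,0,200),(35,110,255)); k=cv2.morphologyEx(k,cv2.MORPH_OPEN,np.ones((3,3)))
for c in cv2.findContours(k,cv2.RETR_EXTERNAL,cv2.CHAIN_APPROX_NONE)[0]:
    if cv2.contourArea(c)>800: print(c[:,0].mean(0).round(),cv2.contourArea(c),*rect(cast(m,c[:,0],.01)))
E
```

```text
t: 7.7
tool_pos: [0.608, 0.2316, 0.1008]
orientation: [0.638, 0.309, -0.31, -0.634]
contact_force: [0.5, -0.2, -0.5]
finger_gap: 0.043
t 7.7 pos [0.608  0.2316 0.1008] yaw 0.905 gap 0.043 F [ 0.5 -0.2 -0.5] j7 [-0.5   0.63]
 shift now-frame [ 0.004   0.0927 -0.0008]  in final frame [ 0.0036  0.0928 -0.0012]  turn [ 0.005 -0.011 -0.004] M [[0.62, 0.0, -0.79], [0.79, -0.01, 0.62], [-0.0, -1.0, -0.0]]
[[327.88091143 249.61270409]]
[ 37. 389.] 4029.5 [570.8  14.5] [35.5 69. ] -1.56
[327. 260.] 2576.5 [621.4 225.3] [19.3 60.8] -0.65
[134. 155.] 5259.5 [504.5 180.5] [33.  56.5] 0.872
[327.  34.] 1529.0 [521.9 302. ] [11.4 35.7] -0.843
```

View pics/w5.png

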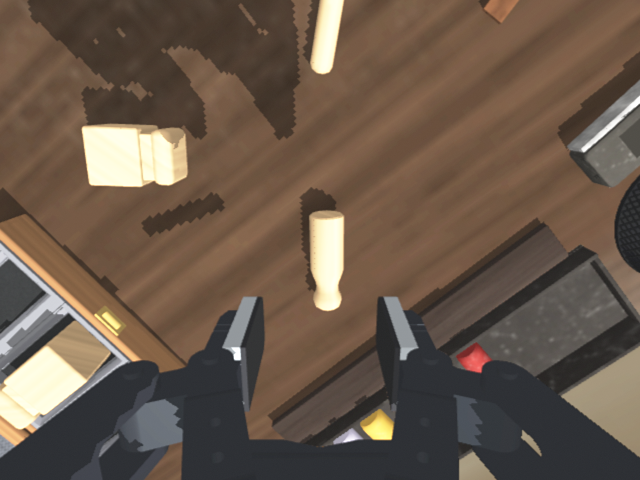

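The picture shows the waisted seal at (327,260), head down-image, 20 x 61 mm and aligned with the jaws. It also shows the square seal lying in the wide slot at lower left. I'll go down.

```bash
python3 -m pendant '[{"tx":0.003,"ty":0.04,"tz":0,"wx":0.005,"wy":-0.015,"wz":-0.004,"grip":0.0},{"tx":0,"ty":0.04,"tz":0,"wx":0,"wy":0,"wz":0,"grip":0.0},{"tx":0,"ty":0.01,"tz":0,"wx":0,"wy":0,"wz":0,"grip":0.0},{"tx":0,"ty":0,"tz":0,"wx":0,"wy":0,"wz":0,"grip":0.0}]'; python3 -c "
from h import *
togo([.6118,.2326,.008],.92)"
```

```text
t: 8.15
tool_pos: [0.6162, 0.2351, 0.016]
orientation: [0.635, 0.316, -0.308, -0.634]
contact_force: [-0.3, -0.5, -0.1]
finger_gap: 0.0422
t 8.15 pos [0.6162 0.2351 0.016 ] yaw 0.915 gap 0.0422 F [-0.3 -0.5 -0.1] j7 [-0.48  0.66]
 shift now-frame [-0.0048  0.008   0.002 ]  in final frame [-0.0047  0.008   0.002 ]  turn [ 0.006 -0.005  0.01 ] M [[0.61, 0.01, -0.79], [0.79, 0.0, 0.61], [0.01, -1.0, -0.01]]
```

```bash
python3 -m pendant '[{"tx":-0.004,"ty":0.008,"tz":0.002,"wx":0.006,"wy":-0.005,"wz":0.01,"grip":0.0},{"tx":0,"ty":0,"tz":0,"wx":0,"wy":0,"wz":0,"grip":0.0},{"tx":0,"ty":0,"tz":0,"wx":0,"wy":0,"wz":0,"grip":-1},{"tx":0,"ty":0,"tz":0,"wx":0,"wy":0,"wz":0,"grip":-1},{"tx":0,"ty":0,"tz":0,"wx":0,"wy":0,"wz":0,"grip":-1},{"tx":0,"ty":0,"tz":0,"wx":0,"wy":0,"wz":0,"grip":-1}]' 40; python3 -c "
from h import *
togo([.517,.066,.10],.01)"
```

```text
t: 8.75
tool_pos: [0.6169, 0.234, 0.0148]
orientation: [0.634, 0.317, -0.31, -0.633]
contact_force: [0.4, -0.7, -0.5]
finger_gap: 0.0178
t 8.75 pos [0.6169 0.234  0.0148] yaw 0.918 gap 0.0178 F [ 0.4 -0.7 -0.5] j7 [-0.48  0.66]
 shift now-frame [-0.1935 -0.0866 -0.0231]  in final frame [-0.1016 -0.0852 -0.167 ]  turn [0.002 0.908 0.01 ] M [[0.61, 0.01, -0.79], [0.79, 0.0, 0.61], [0.01, -1.0, -0.01]]
```

The grip sits too high (gap 17.8 mm at z 14.8 mm), so I'll reopen and go lower.

```bash
python3 -m pendant '[{"tx":0,"ty":0,"tz":0,"wx":0,"wy":0,"wz":0,"grip":0.0},{"tx":0,"ty":0,"tz":0,"wx":0,"wy":0,"wz":0,"grip":0.0},{"tx":-0.004,"ty":0.007,"tz":0.003,"wx":0,"wy":0,"wz":0,"grip":0.0},{"tx":-0.002,"ty":0.003,"tz":0.002,"wx":0,"wy":0,"wz":0,"grip":0.0}]'; python3 -c "
from h import *
togo([.6118,.2326,.008],.92)"
```

```text
t: 9.15
tool_pos: [0.6097, 0.2326, 0.0049]
orientation: [0.634, 0.317, -0.309, -0.633]
contact_force: [0.3, 0.3, -0.7]
finger_gap: 0.0423
t 9.15 pos [0.6097 0.2326 0.0049] yaw 0.918 gap 0.0423 F [ 0.3  0.3 -0.7] j7 [-0.48  0.67]
 shift now-frame [ 0.0013 -0.0031 -0.0017]  in final frame [ 0.0013 -0.0031 -0.0017]  turn [ 0.006 -0.002  0.009] M [[0.61, 0.01, -0.79], [0.79, 0.0, 0.61], [0.01, -1.0, -0.01]]
```

```bash
python3 -m pendant '[{"tx":0.001,"ty":-0.002,"tz":0,"wx":0,"wy":0,"wz":0,"grip":0.0},{"tx":0,"ty":0,"tz":0,"wx":0,"wy":0,"wz":0,"grip":-1},{"tx":0,"ty":0,"tz":0,"wx":0,"wy":0,"wz":0,"grip":-1},{"tx":0,"ty":0,"tz":0,"wx":0,"wy":0,"wz":0,"grip":-1},{"tx":0,"ty":0,"tz":0,"wx":0,"wy":0,"wz":0,"grip":-1}]' 40; python3 -c "
from h import *
togo([.517,.066,.10],.01)"
```

```text
t: 9.65
tool_pos: [0.6092, 0.2332, 0.0062]
orientation: [0.634, 0.317, -0.31, -0.633]
contact_force: [-0.6, -0.3, 0.3]
finger_gap: 0.0183
t 9.65 pos [0.6092 0.2332 0.0062] yaw 0.918 gap 0.0183 F [-0.6 -0.3  0.3] j7 [-0.48  0.66]
 shift now-frame [-0.1881 -0.0951 -0.0287]  in final frame [-0.0939 -0.0938 -0.1663]  turn [0.001 0.908 0.01 ] M [[0.61, 0.01, -0.79], [0.79, 0.0, 0.61], [0.01, -1.0, -0.01]]
```

```bash
python3 -m pendant '[{"tx":0,"ty":-0.04,"tz":0,"wx":0,"wy":0,"wz":0,"grip":-1},{"tx":0,"ty":-0.04,"tz":0,"wx":0,"wy":0.14,"wz":0,"grip":-1},{"tx":0,"ty":-0.015,"tz":0,"wx":0,"wy":0.14,"wz":0,"grip":-1},{"tx":-0.01,"ty":0,"tz":0,"wx":0,"wy":0.14,"wz":0,"grip":-1},{"tx":-0.01,"ty":0,"tz":0,"wx":0,"wy":0.14,"wz":0,"grip":-1},{"tx":-0.01,"ty":0,"tz":-0.01,"wx":0,"wy":0.14,"wz":0,"grip":-1},{"tx":-0.01,"ty":0,"tz":-0.02,"wx":0,"wy":0.14,"wz":0,"grip":-1},{"tx":-0.015,"ty":0,"tz":-0.04,"wx":0,"wy":0.06,"wz":0,"grip":-1},{"tx":-0.015,"ty":0,"tz":-0.035,"wx":0,"wy":0,"wz":0,"grip":-1},{"tx":-0.01,"ty":0,"tz":-0.025,"wx":0,"wy":0,"wz":0,"grip":-1},{"tx":0,"ty":0,"tz":-0.01,"wx":0,"wy":0,"wz":0,"grip":-1},{"tx":0,"ty":0,"tz":0,"wx":0,"wy":0,"wz":0,"grip":-1},{"tx":0,"ty":0,"tz":0,"wx":0,"wy":0,"wz":0,"grip":-1}]'; python3 -c "
from h import *
togo([.517,.0695,.06],.01)"
```

```text
t: 10.95
tool_pos: [0.5399, 0.0768, 0.1035]
orientation: [-0.704, 0.001, -0.01, 0.71]
contact_force: [-0.0, -0.2, -0.6]
finger_gap: 0.0188
t 10.95 pos [0.5399 0.0768 0.1035] yaw -0.016 gap 0.0188 F [-0.  -0.2 -0.6] j7 [-0.42  0.21]
 shift now-frame [-0.0234  0.0432 -0.008 ]  in final frame [-0.023   0.0435 -0.0071]  turn [-0.008 -0.025  0.013] M [[1.0, 0.01, 0.02], [-0.02, 0.01, 1.0], [0.01, -1.0, 0.01]]
```

```bash
python3 -m pendant '[{"tx":-0.012,"ty":0.015,"tz":-0.004,"wx":-0.008,"wy":-0.025,"wz":0.013,"grip":-1},{"tx":-0.009,"ty":0.02,"tz":-0.003,"wx":0,"wy":0,"wz":0,"grip":-1},{"tx":-0.002,"ty":0.006,"tz":0,"wx":0,"wy":0,"wz":0,"grip":-1},{"tx":0,"ty":0,"tz":0,"wx":0,"wy":0,"wz":0,"grip":-1}]'
python3 - <<'E'
from h import *
togo([.517,.0695,.027],.01)
m=vision.camera_model("wrist"); im=vision.snapshot("wrist"); cv2.imwrite("pics/w6.png",im[:,:,::-1]); np.save("w6.npy",m,allow_pickle=True)
E
```

```text
t: 11.35
tool_pos: [0.5213, 0.0774, 0.0615]
orientation: [-0.706, -0.009, 0.005, 0.708]
contact_force: [-0.0, -0.3, 0.8]
finger_gap: 0.0186
t 11.35 pos [0.5213 0.0774 0.0615] yaw 0.02 gap 0.0186 F [-0.  -0.3  0.8] j7 [-0.39  0.27]
 shift now-frame [-0.0046  0.0345 -0.008 ]  in final frame [-0.0044  0.0345 -0.0079]  turn [-0.003  0.01   0.006] M [[1.0, 0.01, -0.02], [0.02, 0.0, 1.0], [0.01, -1.0, 0.0]]
```

View pics/w6.png

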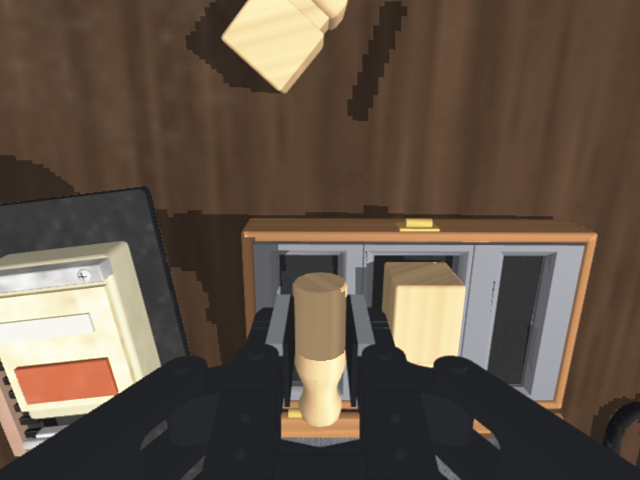

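The picture shows the waisted seal held level at (320,345) beside the square seal, which lies in its slot at (425,320). The rim corners are at (245,225) and (595,235).

```bash
python3 - <<'E'
from h import *
m=np.load("w6.npy",allow_pickle=True).item(); s=status.read_state()["tool_pos"]
print("face ahead of tcp", (cast(m,[[320,275]],s[2]-.0062+.02)-s).round(4), "head", (cast(m,[[320,425]],s[2]-.0062+.01)-s).round(4))
print(cast(m,[[244,222],[596,233]],.026).round(4))
E
python3 -m pendant '[{"tx":-0.004,"ty":0.008,"tz":-0.008,"wx":0,"wy":0.01,"wz":0.006,"grip":-1},{"tx":-0.001,"ty":0.01,"tz":-0.001,"wx":0,"wy":0,"wz":0,"grip":-1},{"tx":0,"ty":0.005,"tz":0,"wx":0,"wy":0,"wz":0,"grip":-1}]'; python3 -c "
from h import *
togo([.517,.0695,.027],.01)"
```

```text
face ahead of tcp [[-0.0012  0.022   0.0138]] head [[ 0.0001 -0.0482  0.0038]]
[[0.4865 0.1042 0.026 ]
 [0.6457 0.1017 0.026 ]]
t: 11.7
tool_pos: [0.5195, 0.0691, 0.0391]
orientation: [-0.706, -0.006, 0.002, 0.709]
contact_force: [-0.2, 1.0, -1.1]
finger_gap: 0.0188
t 11.7 pos [0.5195 0.0691 0.0391] yaw 0.011 gap 0.0188 F [-0.2  1.  -1.1] j7 [-0.35  0.29]
 shift now-frame [-0.0026  0.0121  0.0004]  in final frame [-0.0025  0.0121  0.0004]  turn [-0.004  0.001  0.005] M [[1.0, 0.0, -0.01], [0.01, 0.0, 1.0], [0.01, -1.0, 0.0]]
```

```bash
python3 -m pendant '[{"tx":-0.002,"ty":0.006,"tz":0,"wx":0,"wy":0,"wz":0,"grip":-1},{"tx":-0.001,"ty":0.004,"tz":0,"wx":0,"wy":0,"wz":0,"grip":-1},{"tx":0,"ty":0.0,"tz":0,"wx":0,"wy":0,"wz":0,"grip":-1}]'; python3 -c "
from h import *
togo([.517,.0695,.027],.01)"
```

```text
t: 12.0
tool_pos: [0.5161, 0.0688, 0.0274]
orientation: [-0.706, -0.005, 0.002, 0.709]
contact_force: [-0.3, 0.2, 0.2]
finger_gap: 0.0185
t 12.0 pos [0.5161 0.0688 0.0274] yaw 0.01 gap 0.0185 F [-0.3  0.2  0.2] j7 [-0.34  0.3 ]
 shift now-frame [0.0009 0.0004 0.0007]  in final frame [0.0009 0.0004 0.0007]  turn [-0.004 -0.     0.004] M [[1.0, 0.0, -0.01], [0.01, 0.0, 1.0], [0.0, -1.0, 0.0]]
```

```bash
python3 -m pendant '[{"tx":0,"ty":0,"tz":0,"wx":0,"wy":0,"wz":0,"grip":-0.3},{"tx":0,"ty":0,"tz":0,"wx":0,"wy":0,"wz":0,"grip":-0.3},{"tx":0,"ty":-0.015,"tz":0,"wx":0,"wy":0,"wz":0,"grip":-0.3},{"tx":0,"ty":-0.035,"tz":0,"wx":0,"wy":0,"wz":0,"grip":-0.3},{"tx":0,"ty":-0.03,"tz":0,"wx":0,"wy":0,"wz":0,"grip":-0.1},{"tx":0,"ty":0,"tz":0.045,"wx":0,"wy":0,"wz":0,"grip":-0.1},{"tx":0,"ty":0,"tz":0.045,"wx":0,"wy":0,"wz":0,"grip":-0.1},{"tx":0,"ty":0,"tz":0.045,"wx":0,"wy":0,"wz":0,"grip":-0.1},{"tx":0,"ty":0,"tz":0.045,"wx":0,"wy":0,"wz":0,"grip":-0.1},{"tx":0,"ty":0,"tz":0.03,"wx":0,"wy":-0.14,"wz":0,"grip":-0.1},{"tx":0,"ty":0,"tz":0.01,"wx":0,"wy":-0.14,"wz":0,"grip":-0.1},{"tx":0,"ty":0,"tz":0,"wx":0,"wy":-0.14,"wz":0,"grip":-0.1},{"tx":0,"ty":0,"tz":0,"wx":0,"wy":-0.14,"wz":0,"grip":-0.1},{"tx":0,"ty":0,"tz":0,"wx":0,"wy":-0.14,"wz":0,"grip":-0.1},{"tx":0,"ty":0,"tz":0,"wx":0,"wy":0,"wz":0,"grip":-0.1}]'
python3 - <<'E'
from h import *
togo([.5134,.3121,.05],.729)
E
```

```text
t: 13.5
tool_pos: [0.5148, 0.3004, 0.1159]
orientation: [-0.659, -0.26, 0.248, 0.661]
contact_force: [0.6, -0.0, -0.3]
finger_gap: 0.0385
t 13.5 pos [0.5148 0.3004 0.1159] yaw 0.735 gap 0.0385 F [ 0.6 -0.  -0.3] j7 [-0.72  0.38]
 shift now-frame [0.0057 0.066  0.0097]  in final frame [0.0067 0.0659 0.0096]  turn [0.002 0.006 0.016] M [[0.74, 0.01, -0.67], [0.67, 0.01, 0.74], [0.02, -1.0, -0.0]]
```

```bash
python3 -m pendant '[{"tx":0.006,"ty":0.02,"tz":0.009,"wx":0,"wy":0.006,"wz":0.016,"grip":-0.1},{"tx":0,"ty":0.02,"tz":0,"wx":0,"wy":0,"wz":0,"grip":-0.1},{"tx":0,"ty":0.01,"tz":0,"wx":0,"wy":0,"wz":0,"grip":-0.1},{"tx":0,"ty":0,"tz":0,"wx":0,"wy":0,"wz":0,"grip":-0.1}]'
python3 - <<'E'
from h import *
togo([.5134,.3121,.003],.729)
m=vision.camera_model("wrist"); im=vision.snapshot("wrist"); cv2.imwrite("pics/w7.png",im[:,:,::-1])
print(proj(m,[[.5134,.3121,.006]]))
k=cv2.inRange(cv2.cvtColor(im,cv2.COLOR_RGB2HSV),(10,0,200),(35,110,255)); k=cv2.morphologyEx(k,cv2.MORPH_OPEN,np.ones((3,3)))
for c in cv2.findContours(k,cv2.RETR_EXTERNAL,cv2.CHAIN_APPROX_NONE)[0]:
    if cv2.contourArea(c)>800: print(c[:,0].mean(0).round(),cv2.contourArea(c),*rect(cast(m,c[:,0],.006)))
E
```

```text
t: 13.9
tool_pos: [0.5148, 0.3117, 0.0663]
orientation: [0.663, 0.249, -0.246, -0.662]
contact_force: [-0.2, 0.2, 0.0]
finger_gap: 0.0387
t 13.9 pos [0.5148 0.3117 0.0663] yaw 0.716 gap 0.0387 F [-0.2  0.2  0. ] j7 [-0.72  0.37]
 shift now-frame [-0.001   0.0633  0.0014]  in final frame [-0.0008  0.0633  0.0013]  turn [ 0.003 -0.013  0.003] M [[0.75, 0.0, -0.66], [0.66, -0.0, 0.75], [0.0, -1.0, -0.0]]
[[319.21284249 257.96656517]]
[321. 406.] 1197.5 [575.8 241.4] [10.7 66.8] 1.564
[279. 256.] 1796.5 [497.6 298. ] [19.3 49.4] -1.154
[312. 250.] 954.5 [512.3 310.9] [11.6 61.3] -0.867
[ 71. 208.] 971.0 [401.2 250.3] [18.2 18.6] 1.289
[539. 269.] 2270.0 [605.8 379.8] [  9.4 131.6] 1.542
[152. 150.] 1063.0 [416.  301.1] [15.1 18.8] -0.277
[ 42. 115.] 7706.5 [365.8 287. ] [36.8 72.3] -1.541
[367.  74.] 2696.5 [469.2 396.2] [34.9 66.1] 0.914
[392.  22.] 1110.0 [465.1 420.1] [16.7 30.5] 0.129
[269.  16.] 905.5 [422.2 383.6] [12.3 22.8] 0.715
```

View pics/w7.png

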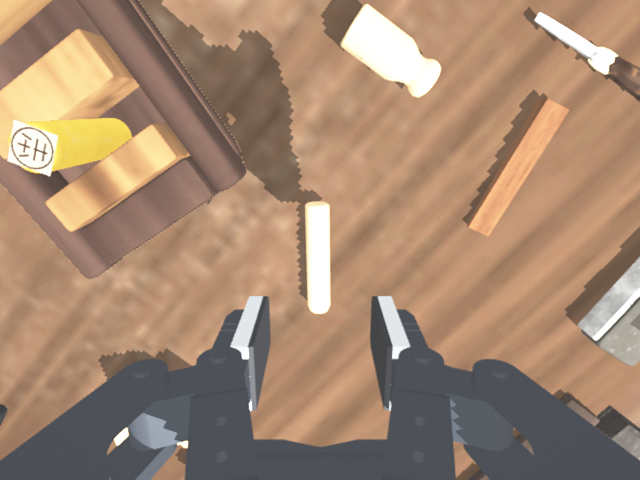

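The picture shows the slim seal at (318,257), centred and parallel to the jaws. I'll go down with care.

```bash
python3 -m pendant '[{"tx":0,"ty":0.02,"tz":0,"wx":0,"wy":-0.02,"wz":0,"grip":-0.2},{"tx":0,"ty":0.02,"tz":0,"wx":0,"wy":0,"wz":0,"grip":-0.2},{"tx":0,"ty":0.01,"tz":0,"wx":0,"wy":0,"wz":0,"grip":-0.2},{"tx":0,"ty":0.0,"tz":0,"wx":0,"wy":0,"wz":0,"grip":-0.2},{"tx":0,"ty":0.0,"tz":0,"wx":0,"wy":0,"wz":0,"grip":-0.2}]'; python3 -c "
from h import *
togo([.5134,.3121,.003],.729)"
```

```text
t: 14.45
tool_pos: [0.5192, 0.3121, 0.0203]
orientation: [0.661, 0.257, -0.248, -0.66]
contact_force: [0.6, -0.7, 1.0]
finger_gap: 0.0346
t 14.45 pos [0.5192 0.3121 0.0203] yaw 0.731 gap 0.0346 F [ 0.6 -0.7  1. ] j7 [-0.7   0.39]
 shift now-frame [-0.0045  0.0172  0.0039]  in final frame [-0.0043  0.0173  0.0038]  turn [0.006 0.002 0.011] M [[0.74, 0.01, -0.67], [0.67, 0.0, 0.74], [0.01, -1.0, -0.01]]
```

```bash
python3 -m pendant '[{"tx":-0.003,"ty":0.009,"tz":0.003,"wx":0.006,"wy":0,"wz":0.011,"grip":-0.2},{"tx":-0.002,"ty":0.005,"tz":0.001,"wx":0,"wy":0,"wz":0,"grip":-0.2}]'; python3 -c "
from h import *
togo([.5134,.3121,.003],.729)"
```

```text
t: 14.65
tool_pos: [0.5142, 0.3127, 0.0078]
orientation: [-0.66, -0.254, 0.251, 0.661]
contact_force: [0.6, -0.0, 0.5]
finger_gap: 0.0343
t 14.65 pos [0.5142 0.3127 0.0078] yaw 0.73 gap 0.0343 F [ 0.6 -0.   0.5] j7 [-0.7  0.4]
 shift now-frame [-0.001   0.0048  0.0001]  in final frame [-0.001   0.0048  0.0001]  turn [0.    0.001 0.004] M [[0.74, 0.0, -0.67], [0.67, 0.0, 0.74], [0.0, -1.0, -0.0]]
```

```bash
python3 -m pendant '[{"tx":-0.001,"ty":0.003,"tz":0,"wx":0,"wy":0,"wz":0,"grip":-0.2},{"tx":0,"ty":0.002,"tz":0,"wx":0,"wy":0,"wz":0,"grip":-0.2},{"tx":0,"ty":0,"tz":0,"wx":0,"wy":0,"wz":0,"grip":-1},{"tx":0,"ty":0,"tz":0,"wx":0,"wy":0,"wz":0,"grip":-1},{"tx":0,"ty":0,"tz":0,"wx":0,"wy":0,"wz":0,"grip":-1},{"tx":0,"ty":0,"tz":0,"wx":0,"wy":0,"wz":0,"grip":-1}]' 30; python3 -c "
from h import *
togo([.617,.0565,.10],.01)"
```

```text
t: 15.25
tool_pos: [0.5131, 0.312, 0.0024]
orientation: [-0.66, -0.254, 0.251, 0.661]
contact_force: [-0.7, -0.7, -0.9]
finger_gap: 0.0107
t 15.25 pos [0.5131 0.312  0.0024] yaw 0.73 gap 0.0107 F [-0.7 -0.7 -0.9] j7 [-0.69  0.4 ]
 shift now-frame [-0.0927 -0.0979 -0.2597]  in final frame [ 0.1014 -0.0976 -0.2566]  turn [-0.001  0.72   0.003] M [[0.74, 0.0, -0.67], [0.67, 0.0, 0.74], [0.0, -1.0, 0.0]]
```

```bash
python3 -m pendant '[{"tx":0,"ty":-0.03,"tz":0,"wx":0,"wy":0,"wz":0,"grip":-1},{"tx":0,"ty":-0.04,"tz":0,"wx":0,"wy":0.14,"wz":0,"grip":-1},{"tx":0,"ty":-0.025,"tz":0,"wx":0,"wy":0.14,"wz":0,"grip":-1},{"tx":0,"ty":0,"tz":0,"wx":0,"wy":0.14,"wz":0,"grip":-1},{"tx":0.01,"ty":0,"tz":-0.01,"wx":0,"wy":0.14,"wz":0,"grip":-1},{"tx":0.015,"ty":0,"tz":-0.035,"wx":0,"wy":0.14,"wz":0,"grip":-1},{"tx":0.015,"ty":0,"tz":-0.045,"wx":0,"wy":0,"wz":0,"grip":-1},{"tx":0.015,"ty":0,"tz":-0.045,"wx":0,"wy":0,"wz":0,"grip":-1},{"tx":0.015,"ty":0,"tz":-0.045,"wx":0,"wy":0,"wz":0,"grip":-1},{"tx":0.015,"ty":0,"tz":-0.04,"wx":0,"wy":0,"wz":0,"grip":-1},{"tx":0.015,"ty":0,"tz":-0.02,"wx":0,"wy":0,"wz":0,"grip":-1},{"tx":0.0,"ty":0,"tz":0,"wx":0,"wy":0,"wz":0,"grip":-1},{"tx":0.0,"ty":0,"tz":0,"wx":0,"wy":0,"wz":0,"grip":-1}]'; python3 -c "
from h import *
togo([.617,.056,.06],.01)"
```

```text
t: 16.55
tool_pos: [0.6252, 0.0732, 0.1001]
orientation: [-0.705, -0.004, 0.001, 0.709]
contact_force: [-0.8, 0.5, -0.7]
finger_gap: 0.0112
t 16.55 pos [0.6252 0.0732 0.1001] yaw 0.007 gap 0.0112 F [-0.8  0.5 -0.7] j7 [-0.39  0.22]
 shift now-frame [-0.0085  0.04   -0.0173]  in final frame [-0.0084  0.0401 -0.0171]  turn [-0.006 -0.003  0.004] M [[1.0, 0.0, -0.01], [0.01, 0.01, 1.0], [0.0, -1.0, 0.01]]
```

```bash
python3 -m pendant '[{"tx":-0.004,"ty":0.01,"tz":-0.008,"wx":-0.006,"wy":0,"wz":0.004,"grip":-1},{"tx":-0.004,"ty":0.016,"tz":-0.009,"wx":0,"wy":0,"wz":0,"grip":-1},{"tx":0,"ty":0.008,"tz":0,"wx":0,"wy":0,"wz":0,"grip":-1}]'
python3 - <<'E'
from h import *
togo([.617,.056,.0275],.01)
m=vision.camera_model("wrist"); im=vision.snapshot("wrist"); cv2.imwrite("pics/w8.png",im[:,:,::-1]); np.save("w8.npy",m,allow_pickle=True)
togo([.617,.056,.0275],.01)
E
```

```text
t: 16.85
tool_pos: [0.6158, 0.0596, 0.0649]
orientation: [-0.707, -0.004, 0.005, 0.708]
contact_force: [1.0, -0.3, -0.8]
finger_gap: 0.0113
t 16.85 pos [0.6158 0.0596 0.0649] yaw 0.013 gap 0.0113 F [ 1.  -0.3 -0.8] j7 [-0.36  0.26]
 shift now-frame [ 0.0011  0.0374 -0.0037]  in final frame [ 0.0011  0.0374 -0.0036]  turn [-0.001  0.003 -0.   ] M [[1.0, -0.0, -0.01], [0.01, 0.0, 1.0], [-0.0, -1.0, 0.0]]
t 16.9 pos [0.6155 0.061  0.0639] yaw 0.014 gap 0.011 F [ 0.4  1.  -0.6] j7 [-0.36  0.26]
 shift now-frame [ 0.0015  0.0364 -0.0051]  in final frame [ 0.0014  0.0364 -0.005 ]  turn [-0.002  0.004 -0.002] M [[1.0, -0.0, -0.01], [0.01, 0.0, 1.0], [-0.0, -1.0, 0.0]]
```

View pics/w8.png

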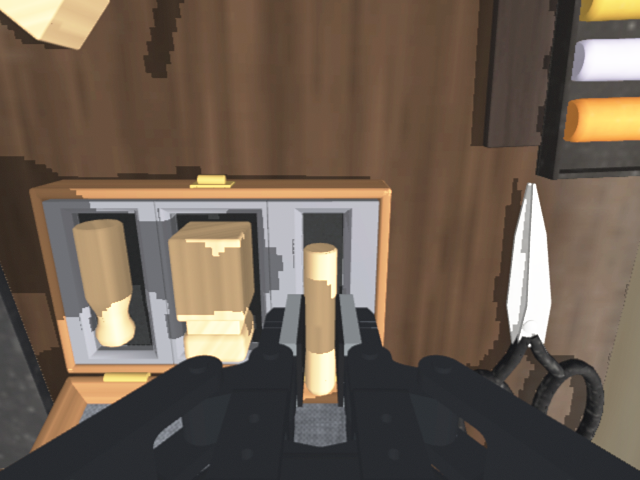

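The picture shows the waisted seal (105,280) and the square seal (212,290) lying inside their slots. The slim seal is held at (320,320) in line with the narrow slot, whose floor spans columns 303 to 343.

```bash
python3 - <<'E'
from h import *
m=np.load("w8.npy",allow_pickle=True).item()
print(cast(m,[[303,214],[343,214]],.021).round(4), cast(m,[[383,190]],.026).round(4),cast(m,[[35,190]],.026).round(4))
E
python3 -m pendant '[{"tx":0.001,"ty":0.01,"tz":-0.005,"wx":0,"wy":0.004,"wz":0,"grip":-1},{"tx":0,"ty":0.012,"tz":0,"wx":0,"wy":0,"wz":0,"grip":-1},{"tx":0,"ty":0.005,"tz":0,"wx":0,"wy":0,"wz":0,"grip":-1}]'; python3 -c "
from h import *
togo([.617,.056,.0275],.01)"
```

```text
[[0.6071 0.0884 0.021 ]
 [0.6258 0.0886 0.021 ]] [[0.643  0.1011 0.026 ]] [[0.4879 0.0992 0.026 ]]
t: 17.2
tool_pos: [0.6166, 0.0592, 0.035]
orientation: [-0.706, -0.004, 0.005, 0.708]
contact_force: [-1.3, -0.1, -0.1]
finger_gap: 0.0109
t 17.2 pos [0.6166 0.0592 0.035 ] yaw 0.014 gap 0.0109 F [-1.3 -0.1 -0.1] j7 [-0.34  0.28]
 shift now-frame [ 0.0004  0.0075 -0.0032]  in final frame [ 0.0004  0.0075 -0.0032]  turn [-0.004  0.004 -0.001] M [[1.0, -0.0, -0.01], [0.01, 0.0, 1.0], [-0.0, -1.0, 0.0]]
```

```bash
python3 -m pendant '[{"tx":0,"ty":0.004,"tz":-0.004,"wx":0,"wy":0.004,"wz":0,"grip":-1},{"tx":0,"ty":0.003,"tz":-0.001,"wx":0,"wy":0,"wz":0,"grip":-1}]'; python3 -c "
from h import *
togo([.6165,.054,.027],.01)"
```

```text
t: 17.4
tool_pos: [0.6165, 0.0546, 0.0267]
orientation: [-0.706, -0.003, 0.004, 0.708]
contact_force: [-0.0, 1.0, 0.2]
finger_gap: 0.0109
t 17.4 pos [0.6165 0.0546 0.0267] yaw 0.01 gap 0.0109 F [-0.   1.   0.2] j7 [-0.32  0.29]
 shift now-frame [ 0.     -0.0003 -0.0006]  in final frame [ 0.     -0.0003 -0.0006]  turn [-0.004  0.    -0.002] M [[1.0, -0.0, -0.01], [0.01, 0.0, 1.0], [-0.0, -1.0, 0.0]]
```

```bash
python3 -m pendant '[{"tx":0,"ty":0,"tz":0,"wx":0,"wy":0,"wz":0,"grip":-0.45},{"tx":0,"ty":0,"tz":0,"wx":0,"wy":0,"wz":0,"grip":-0.45},{"tx":0,"ty":-0.015,"tz":0,"wx":0,"wy":0,"wz":0,"grip":-0.45},{"tx":0,"ty":-0.04,"tz":0,"wx":0,"wy":0,"wz":0,"grip":-0.45},{"tx":0,"ty":-0.04,"tz":0,"wx":0,"wy":0,"wz":0,"grip":-0.45},{"tx":0,"ty":-0.04,"tz":0.01,"wx":0,"wy":0,"wz":0,"grip":-1},{"tx":-0.02,"ty":-0.03,"tz":0.01,"wx":0,"wy":0,"wz":0,"grip":-1},{"tx":-0.02,"ty":0,"tz":0,"wx":0,"wy":0,"wz":0,"grip":-1},{"tx":0,"ty":0,"tz":0,"wx":0,"wy":0,"wz":0,"grip":-1}]'
python3 - <<'E'
from h import *
togo([.567,-.1,.20],.01)
m=vision.camera_model("wrist"); im=vision.snapshot("wrist"); cv2.imwrite("pics/w9.png",im[:,:,::-1]); np.save("w9.npy",m,allow_pickle=True)
E
```

```text
t: 18.3
tool_pos: [0.5775, 0.073, 0.2062]
orientation: [-0.705, -0.004, 0.001, 0.709]
contact_force: [0.1, 0.5, -1.0]
finger_gap: -0.0001
t 18.3 pos [0.5775 0.073  0.2062] yaw 0.007 gap -0.0001 F [ 0.1  0.5 -1. ] j7 [-0.47  0.16]
 shift now-frame [-0.0118  0.0052 -0.173 ]  in final frame [-0.0122  0.0062 -0.1729]  turn [-0.006 -0.003  0.005] M [[1.0, 0.01, -0.01], [0.01, 0.01, 1.0], [0.01, -1.0, 0.01]]
```

View pics/w9.png

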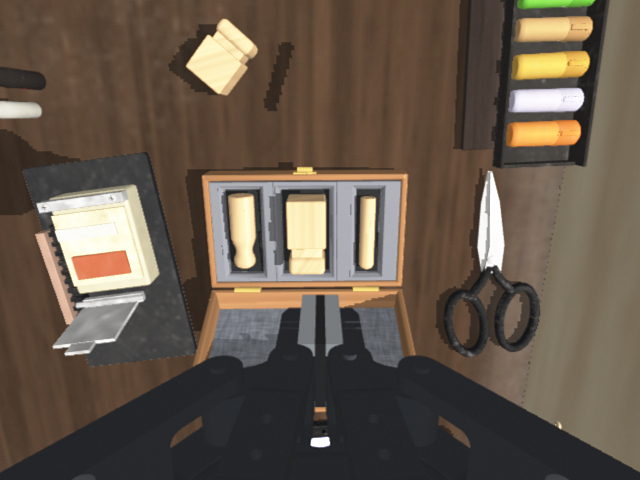

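The picture shows all three seals lying in their slots: waisted (243,232), square (306,233) and slim (367,232). The lid is open below them. Next I'll go behind the lid with the fingers shut.

```bash
python3 -m pendant '[{"tx":-0.003,"ty":0,"tz":-0.043,"wx":-0.006,"wy":0,"wz":0.005,"grip":-1},{"tx":-0.003,"ty":0,"tz":-0.043,"wx":0,"wy":0,"wz":0,"grip":-1},{"tx":-0.003,"ty":0,"tz":-0.043,"wx":0,"wy":0,"wz":0,"grip":-1},{"tx":-0.003,"ty":0,"tz":-0.04,"wx":0,"wy":0,"wz":0,"grip":-1},{"tx":0,"ty":0,"tz":-0.02,"wx":0,"wy":0,"wz":0,"grip":-1},{"tx":0,"ty":0,"tz":0,"wx":0,"wy":0,"wz":0,"grip":-1}]'
python3 - <<'E'
from h import *
togo([.567,-.11,.08],.01)
m=vision.camera_model("wrist"); im=vision.snapshot("wrist"); cv2.imwrite("pics/w10.png",im[:,:,::-1]); np.save("w10.npy",m,allow_pickle=True)
s=vision.snapshot("side"); cv2.imwrite("pics/s10.png",np.hstack([im[::2,::2],s[100:340,200:520]])[:,:,::-1])
E
```

```text
t: 18.95
tool_pos: [0.5751, -0.1223, 0.2072]
orientation: [0.708, 0.008, -0.001, -0.706]
contact_force: [-0.7, -0.2, 0.3]
finger_gap: -0.0001
t 18.95 pos [ 0.5751 -0.1223  0.2072] yaw 0.012 gap -0.0001 F [-0.7 -0.2  0.3] j7 [-0.12  0.49]
 shift now-frame [-0.0091  0.1271  0.0127]  in final frame [-0.0079  0.1272  0.0124]  turn [0.002 0.002 0.01 ] M [[1.0, 0.01, -0.01], [0.01, -0.0, 1.0], [0.01, -1.0, -0.0]]
```

View pics/s10.png

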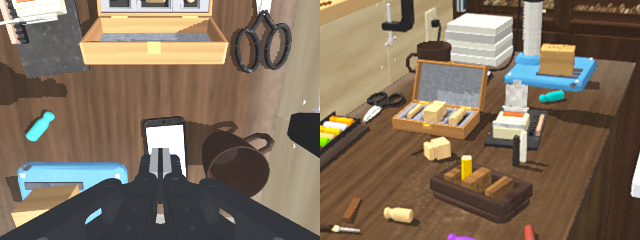

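The picture shows the gripper behind the lid, above the phone, with the lid's back edge well ahead and clear space to go down.

```bash
python3 -m pendant '[{"tx":-0.004,"ty":0.04,"tz":0.003,"wx":0,"wy":0,"wz":0.01,"grip":-1},{"tx":-0.004,"ty":0.04,"tz":0.003,"wx":0,"wy":0,"wz":0,"grip":-1},{"tx":0,"ty":0.03,"tz":0,"wx":0,"wy":0,"wz":0,"grip":-1},{"tx":0,"ty":0.012,"tz":0,"wx":0,"wy":0,"wz":0,"grip":-1},{"tx":0,"ty":0,"tz":0.01,"wx":0,"wy":0,"wz":0,"grip":-1},{"tx":0,"ty":0,"tz":0.01,"wx":0,"wy":0,"wz":0,"grip":-1}]'; python3 -c "
from h import *
togo([.567,-.04,.085],.01)"
```

```text
t: 19.65
tool_pos: [0.5725, -0.0797, 0.0825]
orientation: [-0.705, -0.012, 0.008, 0.709]
contact_force: [0.4, -0.2, 1.2]
finger_gap: 0.0
t 19.65 pos [ 0.5725 -0.0797  0.0825] yaw 0.029 gap 0.0 F [ 0.4 -0.2  1.2] j7 [-0.12  0.53]
 shift now-frame [-0.0043 -0.0023  0.0398]  in final frame [-0.0051 -0.0025  0.0397]  turn [-0.006  0.019  0.005] M [[1.0, 0.0, -0.03], [0.03, 0.01, 1.0], [0.0, -1.0, 0.01]]
```

```bash
python3 -m pendant '[{"tx":-0.002,"ty":0,"tz":0.012,"wx":0,"wy":0.015,"wz":0,"grip":-1},{"tx":-0.002,"ty":-0.002,"tz":0.012,"wx":0,"wy":0,"wz":0,"grip":-1},{"tx":0,"ty":-0.003,"tz":0.012,"wx":0,"wy":0,"wz":0,"grip":-1},{"tx":0,"ty":-0.004,"tz":0.01,"wx":0,"wy":0,"wz":0,"grip":-1}]'; python3 -c "
from h import *
togo([.567,-.0,.105],.01)"
```

```text
t: 20.05
tool_pos: [0.5703, -0.0296, 0.0967]
orientation: [-0.705, -0.01, 0.001, 0.709]
contact_force: [-0.3, -1.7, -0.9]
finger_gap: 0.0002
t 20.05 pos [ 0.5703 -0.0296  0.0967] yaw 0.014 gap 0.0002 F [-0.3 -1.7 -0.9] j7 [-0.23  0.44]
 shift now-frame [-0.0028 -0.0082  0.0297]  in final frame [-0.003  -0.0083  0.0296]  turn [-0.005  0.004  0.013] M [[1.0, 0.01, -0.01], [0.01, 0.0, 1.0], [0.01, -1.0, 0.0]]
```

```bash
python3 -m pendant '[{"tx":0,"ty":-0.006,"tz":0.015,"wx":0,"wy":0,"wz":0,"grip":-1},{"tx":0,"ty":-0.003,"tz":0.015,"wx":0,"wy":0,"wz":0,"grip":-1},{"tx":0,"ty":0.002,"tz":0.015,"wx":0,"wy":0,"wz":0,"grip":-1},{"tx":0,"ty":0.007,"tz":0.015,"wx":0,"wy":0,"wz":0,"grip":-1}]'; python3 -c "
from h import *
togo([.567,.059,.081],.01)"
```

```text
t: 20.45
tool_pos: [0.5703, 0.0352, 0.1005]
orientation: [-0.705, -0.011, -0.001, 0.709]
contact_force: [0.0, -1.1, 0.7]
finger_gap: 0.0001
t 20.45 pos [0.5703 0.0352 0.1005] yaw 0.014 gap 0.0001 F [ 0.  -1.1  0.7] j7 [-0.35  0.34]
 shift now-frame [-0.0033  0.0196  0.0237]  in final frame [-0.0031  0.0195  0.0238]  turn [-0.006  0.004  0.017] M [[1.0, 0.02, -0.01], [0.01, 0.01, 1.0], [0.02, -1.0, 0.01]]
```

```bash
python3 -m pendant '[{"tx":0,"ty":0.010,"tz":0.012,"wx":0,"wy":0,"wz":0.015,"grip":-1},{"tx":0,"ty":0.013,"tz":0.010,"wx":0,"wy":0,"wz":0,"grip":-1},{"tx":0,"ty":0.012,"tz":0.008,"wx":0,"wy":0,"wz":0,"grip":-1}]'; python3 -c "
from h import *
togo([.567,.076,.053],.01)"
```

```text
t: 20.75
tool_pos: [0.5702, 0.0713, 0.0632]
orientation: [-0.704, -0.007, 0.006, 0.71]
contact_force: [-0.1, -1.2, -0.1]
finger_gap: 0.0
t 20.75 pos [0.5702 0.0713 0.0632] yaw 0.018 gap 0.0 F [-0.1 -1.2 -0.1] j7 [-0.39  0.31]
 shift now-frame [-0.0032  0.0102  0.0046]  in final frame [-0.0032  0.0102  0.0047]  turn [-0.008  0.008  0.002] M [[1.0, 0.0, -0.02], [0.02, 0.01, 1.0], [0.0, -1.0, 0.01]]
```

Now press down in small steps until the force rises.

```bash
python3 -m pendant '[{"tx":0,"ty":0.006,"tz":0,"wx":0,"wy":0,"wz":0,"grip":-1},{"tx":0,"ty":0.004,"tz":0,"wx":0,"wy":0,"wz":0,"grip":-1},{"tx":0,"ty":0.004,"tz":0,"wx":0,"wy":0,"wz":0,"grip":-1}]'; python3 -m pendant '[{"tx":0,"ty":0.004,"tz":0,"wx":0,"wy":0,"wz":0,"grip":-1},{"tx":0,"ty":0.004,"tz":0,"wx":0,"wy":0,"wz":0,"grip":-1}]'
```

```text
t: 21.05
tool_pos: [0.5693, 0.0732, 0.0523]
orientation: [-0.703, -0.006, 0.007, 0.712]
contact_force: [-13.9, 1.6, 61.6]
finger_gap: 0.0001
t: 21.25
tool_pos: [0.5692, 0.0732, 0.0526]
orientation: [-0.7, -0.005, 0.006, 0.714]
contact_force: [-9.2, 1.5, 36.2]
finger_gap: -0.0002
```

```bash
python3 -m pendant '[{"tx":0,"ty":-0.01,"tz":0,"wx":0,"wy":0,"wz":0,"grip":-1},{"tx":0,"ty":-0.03,"tz":0,"wx":0,"wy":0,"wz":0,"grip":-1},{"tx":0,"ty":-0.04,"tz":0,"wx":0,"wy":0,"wz":0,"grip":-1},{"tx":0,"ty":-0.04,"tz":-0.03,"wx":0,"wy":0,"wz":0,"grip":-1},{"tx":0,"ty":-0.03,"tz":-0.03,"wx":0,"wy":0,"wz":0,"grip":-1},{"tx":0,"ty":0,"tz":0,"wx":0,"wy":0,"wz":0,"grip":-1}]'
python3 - <<'E'
from h import *
togo(None)
im=vision.snapshot("wrist"); s=vision.snapshot("side")
cv2.imwrite("pics/s11.png",np.hstack([im[::2,::2],cv2.resize(s[140:260,240:400],None,fx=2,fy=2)])[:,:,::-1])
E
```

```text
t: 21.85
tool_pos: [0.5694, 0.0031, 0.206]
orientation: [-0.701, -0.002, 0.004, 0.713]
contact_force: [0.4, -0.4, 0.8]
finger_gap: -0.0001
t 21.85 pos [0.5694 0.0031 0.206 ] yaw 0.009 gap -0.0001 F [ 0.4 -0.4  0.8] j7 [-0.35  0.31]
```

View pics/s11.png

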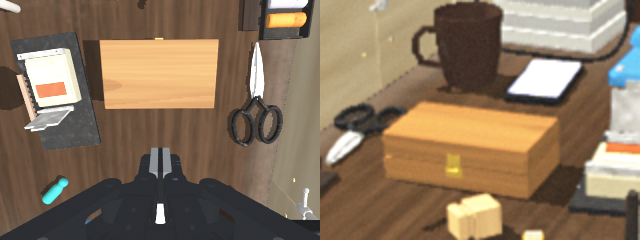

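The picture shows the lid fully shut and level, with an even seam at (450,155) in the side crop and the case top at (158,72) in the wrist half. The gripper is clear.

```bash
python3 -c "
from workcell import order
print(order.job_done())"
```

```text
the job is handed in; nothing more can be done
None
```

I packed the set and handed the job in at about 22 s on the robot's clock. The square seal lies in the wide slot, the waisted seal in the middle slot and the slim seal in the narrow slot, and the lid is shut. I never touched the two short seals.

- **Seals:** the last wrist picture before closing showed all three lying inside their slots.
- **Lid:** it stopped the fingertips at 52.5 mm against 53 mm expected. The last side picture shows an even seam all round, and the arm stood clear with no contact force left.

These did not go cleanly:
- **First move:** the call was refused because its rows left out keys. The arm did not move.
- **Waisted seal:** the first grip was too high, so I reopened and gripped it again lower.
- **Lid press:** the last press down peaked at about 62 N at the closed fingertips. That is under the 120 N wrist limit. The 40 N limit is for the arm or gripper body, and only the fingertips were meant to touch the lid. I did not check separately that the body stayed clear.
- **Square seal's angle:** two estimates differed by up to 0.1 rad, but the jaws aligned it.

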